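# Pack the spare objectives in the carrier, clamp the stop and raise the handle

## Robot

A 6-joint arm with a two-finger parallel gripper is mounted at the origin on a cart in front of the work surface, level with it; the furniture and walls round the work are solid. World frame = base frame: x ahead of the robot, y to its left, z up, the work surface at z = 0. Lengths are in mm, angles in degrees, forces in N, time in s.
With the tool pointing down it reaches from about 425 to 950 mm from the base axis. Payload 3.5 kg.
Tool frame: the origin (TCP) lies midway between the tips of the shut fingers; the grasp point (between the pads) lies 19 mm behind it; z points along the fingers, y is the line along which they close (so a half turn about z gives the same grasp; the last joint's range is limited). The gripper opens to 85 mm and grips with 20 to 120 N. Pads are 22 mm wide; open, the fingers measure 114 mm over their backs; the gripper's body (76 mm by 85 mm) begins 54 mm behind the grasp point. The pads swing forward as they close: fully open they stand 13 mm farther back than shut.
Start: joints at [-8.594, 16.404, 90.338, -0, 73.258, -8.594], TCP at [674.986, 0.032, 231.325] pointing down, gripper open.
Joint ranges: [-158.93, 158.93], [-51.34, 127.21], [12.03, 142.37], [-87.48, 267.48], [13.55, 161.25], [-162.69, 162.69]. Speed limits (degrees/s): [159.86, 159.86, 180, 180, 180, 180].

## Interface

Orientations are given as a 3x3 rotation matrix whose columns are the frame's x, y, z axes.
In Python, from bench import manip, snapshot, camera_params gives the robot as it stands.
- The arm moves only by the tool jog_arm, never from a script. Its argument "rows" is a list of rows, each a list of 7 numbers: the shift along the tool's x, y, z in mm, then the turn, a rotation vector about the tool's x, y, z in rad, then the finger opening in mm, from 0 to 85.4. In form: [[dx, dy, dz, ax, ay, az, hand], ...]. A call has 1 to 5 rows; each row is the pose to reach, as a shift and turn from the pose commanded when the call began, along the tool's axes at that moment; what a row does not reach only later rows make up. A row lasts 1/12 s, in which the tool goes at most 41.7 mm and 7.16 degrees, less where a joint would pass 70% of its speed; a pose out of reach is approached as far as the arm can. A call with a gripper value outside its range is refused whole. The fingers move at their own pace and stop on an object; "squeeze" is the grip in N (left out, the last holds). Time passes only in rows, so rows that repeat a pose let the fingers close. It gives the time, the measured TCP pose, the force, the opening and the grip force at its end, in the units of the state.
- manip.get_obs(): the state, without advancing time (a new reading comes with each control period).
- snapshot(name): name is "scene" or "side" or "wrist"; returns the picture (400x640x3 uint8, red, green, blue); there is no depth.
- camera_params(name): a dict with "fovy" (degrees; the focal length in pixels is half the picture's height over the tangent of half this angle, whatever the lens; pixels are square), "cx", "cy" (the principal point, pixels), "k1" (the pictures are not rectified: a ray, as slopes to the right and down, at radius r is drawn at 1 + k1 r^2 times it, then the intrinsics apply), "world_to_cam" (4x4, takes a point from world to camera coordinates). Camera axes: x right, y down, z forward; pixel columns grow to the right and rows downward; lengths in mm; the calibration is good to about 2 mm. A picture is of the moment at which its call begins: read the wrist's pose just before it. camera_params takes no time and is no camera call; for the wrist camera it gives the pose at the moment of the call.
- manip.hand_in(): hands the job in; it is judged then, once.
The state is a dict: "t": time; "joint_positions": joint angles; "qvel": joint speeds; "joint_torque": joint torques, N m; "position": TCP position; "eef_rot": TCP orientation; "ft_force": force on the tool from outside, world axes, zero at the start; "ft_torque": the same for the moment, N m; "gripper_width": finger opening in mm; "grip_force": force on a finger pad.
Only numpy, scipy, OpenCV 4.12 (cv2) and the standard library are available. Lean on these libraries where they do the work, as an engineer would, in place of code of your own. Each camera call takes 0.05 s, during which the arm holds its last target. There are 200 camera calls.

## Task

Pack all the objective cans that are out on the table for the trip to the other microscope: loosen the carrier's two clamp knobs, slide its stop back and stand the cans upright in one row in the bay, starting at the fixed end plate. Then slide the stop up until the row is snug, with no play between wall, cans and stop, and turn both knobs tight; finally swing the carry handle up until it clicks in upright. Leave the other things on the table alone.

Things in the scene. Friction and masses are not known exactly. Their poses are not given: they have to be found in the camera images.
- carrier: the instrument carrier, fixed on the table: an aluminium base 76 x 246 mm (own x by y) on rubber feet, an end plate at each end (8 mm thick, 90 mm high, inner faces at y = -115 and +115 mm) and two 8 mm steel rods along y at x = +-26.5 mm, tops 30 mm above the table. Origin at the centre of the underside, z up, x away from the robot
- bay_floor_at_wall (a point): where the row begins: the middle of the bay's floor at the inner face of the fixed end plate (the wall, carrier y = -115 mm). The bay is the space between the rods, 45 mm clear, its floor 12 mm above the table; cans stand in it in one row from here towards the carrier's +y
- stop (a joint): the sliding stop, an aluminium crosspiece 50 mm long riding on both rods: the clear gap in m between its face and the wall, 0 to 0.180, growing towards the carrier's +y. Locked while a clamp knob is tight; with both loose it slides with about 2 N, by a knob or its body, and pushes cans along
- stop_face (a point): the middle of the stop's face (40 mm wide) that presses on the cans, 36 mm above the table; the top of the crosspiece is 46 mm above the table. Axes as the carrier's
- knob_near (a joint): the clamp knob on the stop over the rod nearer the robot (carrier x = -26.5 mm, 29 mm behind the stop's face): angle in rad, 0 = tight, grows as it is loosened, anticlockwise seen from above, up to 3.4. Its screw presses on the rod: fully free above about 1.9. Takes about 0.2 N m; stays where it is left
- near_grip (a point): on the near knob's axis at the middle of its upright black wing (12 mm thick, 40 mm long, from 60 to 84 mm above the table). At 0 the wing lies along the carrier's y; it turns with the knob. z up
- knob_far (a joint): the same kind of clamp knob over the rod farther from the robot (carrier x = +26.5 mm), 53 mm from the near one; same directions and values
- far_grip (a point): on the far knob's axis at the middle of its wing, which is like the near one's
- handle (a joint): the carry handle, a U-shaped bail hinged outside both end plates (axis along the carrier's y at x = 0, 50 mm above the table): 0 = folded down away from the robot, grows as it swings up, 1.671 = upright against its stop. A sprung ball in the wall plate keeps it there: the arm is pushed over it (from 1.3 to 1.6 rad, some 3 N at the grip); let go well short of the ball it falls back
- handle_grip (a point): the centre of the handle's black rubber grip: a round sleeve that turns freely on its bar, 20 mm in diameter, 116 mm long, parallel to the carrier's y, 115 mm from the hinge axis. Folded it is 38 mm above the table, 114 mm to the carrier's +x (0.10 rad below level); upright it is 165 mm above the table, over the row
- can1: one of the objective cans: an upright white plastic can, 39 mm in diameter (39.2 at the lid) and 56 mm high, the top 16 mm being its black screw lid; about 0.24 kg, heavy at the foot, where the objective is screwed in. Origin at the centre of its underside, z up along its axis. Only some of the four are there in a run
- can2: one of the objective cans: an upright white plastic can, 39 mm in diameter (39.2 at the lid) and 56 mm high, the top 16 mm being its black screw lid; about 0.24 kg, heavy at the foot, where the objective is screwed in. Origin at the centre of its underside, z up along its axis. Only some of the four are there in a run
- can3: one of the objective cans: an upright white plastic can, 39 mm in diameter (39.2 at the lid) and 56 mm high, the top 16 mm being its black screw lid; about 0.24 kg, heavy at the foot, where the objective is screwed in. Origin at the centre of its underside, z up along its axis. Only some of the four are there in a run
- can4: one of the objective cans: an upright white plastic can, 39 mm in diameter (39.2 at the lid) and 56 mm high, the top 16 mm being its black screw lid; about 0.24 kg, heavy at the foot, where the objective is screwed in. Origin at the centre of its underside, z up along its axis. Only some of the four are there in a run
- stain_bottle_1: a brown dropper bottle, 105 mm high; a bystander, to be left alone. Origin at the centre of its underside
- stain_bottle_2: another brown dropper bottle, 105 mm high; a bystander, to be left alone. Origin at the centre of its underside
- stage_micrometer: a flat dark red case, 40 x 90 x 12 mm; a bystander, to be left alone. Origin at the centre of its underside

How it is judged (in metres and radians):
On the way, in this order (a step that is already met when the one before it is completed fails the run):
1. both clamp knobs are loosened (value of joint each of knob_near, knob_far above 1.2 rad), for 0.2 s.
2. with both knobs still loose, every can stands upright in the bay, between the wall and the stop (x of can1 in the frame of carrier between -0.007 and 0.007 m and z of can1 in the frame of carrier between 0.006 and 0.018 m and y of can1 in the frame of carrier between -0.1 and 0.085 m and y of each of can1, can2, can3, can4 in the frame of stop_face below -0.012 m and angle between each of can1, can2, can3, can4's own z axis and vertical below 0.12 rad and x of can2 in the frame of carrier between -0.007 and 0.007 m and z of can2 in the frame of carrier between 0.006 and 0.018 m and y of can2 in the frame of carrier between -0.1 and 0.085 m and x of can3 in the frame of carrier between -0.007 and 0.007 m and z of can3 in the frame of carrier between 0.006 and 0.018 m and y of can3 in the frame of carrier between -0.1 and 0.085 m and x of can4 in the frame of carrier between -0.007 and 0.007 m and z of can4 in the frame of carrier between 0.006 and 0.018 m and y of can4 in the frame of carrier between -0.1 and 0.085 m and value of joint each of knob_near, knob_far above 0.8 rad), for 0.2 s.
3. the stop holds the row snug against the wall and both knobs are tight (x of can1 in the frame of carrier between -0.007 and 0.007 m and z of can1 in the frame of carrier between 0.006 and 0.018 m and y of can1 in the frame of carrier between -0.1 and 0.085 m and y of each of can1, can2, can3, can4 in the frame of stop_face below -0.012 m and angle between each of can1, can2, can3, can4's own z axis and vertical below 0.12 rad and x of can2 in the frame of carrier between -0.007 and 0.007 m and z of can2 in the frame of carrier between 0.006 and 0.018 m and y of can2 in the frame of carrier between -0.1 and 0.085 m and x of can3 in the frame of carrier between -0.007 and 0.007 m and z of can3 in the frame of carrier between 0.006 and 0.018 m and y of can3 in the frame of carrier between -0.1 and 0.085 m and x of can4 in the frame of carrier between -0.007 and 0.007 m and z of can4 in the frame of carrier between 0.006 and 0.018 m and y of can4 in the frame of carrier between -0.1 and 0.085 m and y of any of can1, can2, can3, can4 in the frame of carrier below -0.0904 m and y of any of can1, can2, can3, can4 in the frame of stop_face above -0.0246 m and value of joint stop below 0.1668 m and (distance between can1 and can2 below 0.0442 m or distance between can1 and can3 below 0.0442 m or distance between can1 and can4 below 0.0442 m) and (distance between can2 and can1 below 0.0442 m or distance between can2 and can3 below 0.0442 m or distance between can2 and can4 below 0.0442 m) and (distance between can3 and can1 below 0.0442 m or distance between can3 and can2 below 0.0442 m or distance between can3 and can4 below 0.0442 m) and (distance between can4 and can1 below 0.0442 m or distance between can4 and can2 below 0.0442 m or distance between can4 and can3 below 0.0442 m) and value of joint each of knob_near, knob_far below 0.4 rad), for 0.2 s.
4. the handle is clicked in upright (value of joint handle above 1.6 rad), for 0.2 s.
At the end, for the whole second after the job is handed in: Every can stands upright (within 0.12 rad) in the bay in one row, with no gap over 5 mm from wall to can, can to can or can to stop, and the stop at most 167 mm from the wall; both knobs are tight (below 0.4 rad), the handle upright past its catch (above 1.6 rad), nothing moves (all of step 3 and value of joint handle above 1.6 rad and linear speed of each of can1, can2, can3, can4 below 0.02 m/s); the robot touches nothing.
It fails at once if a bystander was shifted by more than 5 cm (distance of any of stain_bottle_1, stain_bottle_2, stage_micrometer from where it was at the start of the episode above 0.05 m).
Of can1, can2, can3, can4 only 2 to 4 are there at a start; the rules pass over those that are not, and their reading is None.
At some moment in a run one of can1, can2, can3, can4 may be knocked a few centimetres aside while the robot is not near it.
Once in a run the grip may slacken for a moment while it holds something.
It also fails if it takes over 210 s, if anything falls off the work surface, if the arm or the gripper's body presses on something with over 40 N, if the wrist force passes 120 N, or if a joint passes its speed limit or range.

## Working session

There is one attempt and no reset: what is moved stays moved. The work goes in short steps, Python scripts to look and compute and a tool call to move; the robot and the scene stay as the last step left them, time stands still between calls to the robot, and variables do not carry over. Pictures are saved under pics/ and viewed, at most 14 in all, crops included, and the job is handed in when it is done.

Besides the shell and the picture viewer there is one more tool, called after "Emit:" as a command line: name --pt "numbers of a row" for each row, then --argument value for the rest. jog_arm: Moves the arm, as the interface text tells. Its arguments: {"type":"object","properties":{"rows":{"type":"array"},"squeeze":{"type":"number"}},"required":["rows"]}

```bash
ls; mkdir -p pics; cat > h.py <<'E'
import numpy as np, cv2
from bench import manip, snapshot, camera_params
def snap(n,f):
    p=camera_params(n); im=snapshot(n); cv2.imwrite('pics/'+f+'.png',im[:,:,::-1]); np.save('pics/'+f+'.npy',im)
    import pickle; pickle.dump(p,open('pics/'+f+'.pkl','wb')); return im,p
def ray(p,u,v):
    f=200/np.tan(np.radians(p['fovy'])/2); k=p['k1']
    d=np.array([(u-p['cx'])/f,(v-p['cy'])/f]); s=d.copy()
    for _ in range(20): s=d/(1+k*(s@s))
    M=np.array(p['world_to_cam']); R=M[:3,:3]; c=-R.T@M[:3,3]
    return c,R.T@np.array([s[0],s[1],1])
def onz(p,u,v,z):
    c,d=ray(p,u,v); return c+d*(z-c[2])/d[2]
def proj(p,P):
    f=200/np.tan(np.radians(p['fovy'])/2); M=np.array(p['world_to_cam']); q=M[:3,:3]@np.array(P,float)+M[:3,3]
    s=q[:2]/q[2]; s=s*(1+p['k1']*(s@s)); return f*s+[p['cx'],p['cy']]
E
python3 - <<'E'
from h import *
for n in ['scene','side','wrist']:
    im,p=snap(n,n+'0'); c=ray(p,320,200); print(n,p['fovy'],p['k1'],c)
print(manip.get_obs())
a=[cv2.imread('pics/%s0.png'%n) for n in ['scene','side']]
E
```

```text
pics
scene 48.349792055109205 -0.06736619070655053 (array([572.40049158, 845.92067777, 733.49078426]), array([-0.05221377, -0.67174352, -0.73901228]))
side 49.54972567852573 -0.08093328462875439 (array([446.93771108, 979.8112691 , 531.5876234 ]), array([ 0.08116686, -0.84584903, -0.52769685]))
wrist 65.16878994033824 0.01670645420647675 (array([674.15317043,  74.360987  , 372.3483691 ]), array([ 0.00336345, -0.30317746, -0.95300509]))
{'t': 0.15, 'joint_positions': array([-8.59439062e+00,  1.64452562e+01,  9.04045535e+01,  1.36029346e-04,
        7.32603959e+01, -8.59591860e+00]), 'qvel': array([-0.11184761, -0.0757981 , -0.35097683,  0.01048265, -0.05003598,
        0.0408907 ]), 'joint_torque': array([ 7.91554030e-04, -4.06602967e+01, -2.93140125e+01, -8.94972595e-05,
        3.96185191e-03, -2.97825103e-06]), 'position': array([6.74473552e+02, 1.09451985e-01, 2.30214928e+02]), 'eef_rot': array([[-2.57067840e-05,  9.99998192e-01, -1.90151198e-03],
       [ 9.99999958e-01,  2.62576710e-05,  2.89685603e-04],
       [ 2.89735008e-04, -1.90150445e-03, -9.99998150e-01]]), 'ft_force': array([ 1.27361109,  0.42938474, -0.17479159]), 'ft_torque': array([-0.04757533, -0.02275685,  0.0001583 ]), 'grip_force': 0.0, 'gripper_width': 85.37105031617824}
```

View scene.

View pics/scene0.png

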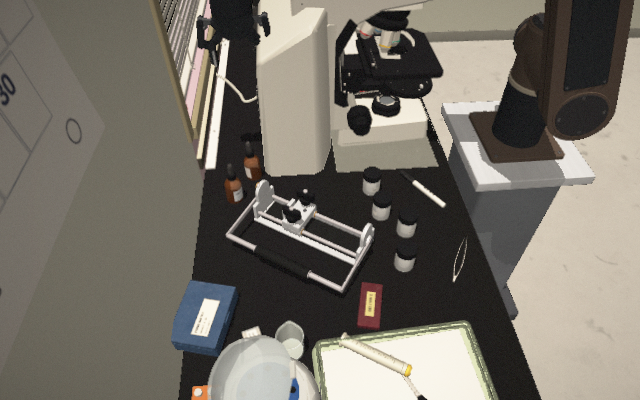

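View pics/wrist0.png

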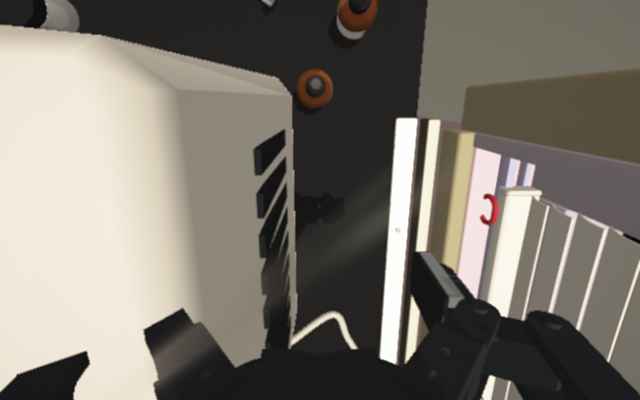

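View pics/side0.png

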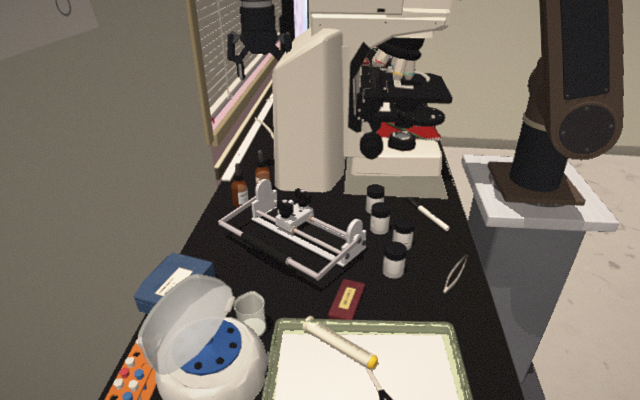

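```bash
python3 - <<'E'
from h import *
import pickle
p=pickle.load(open('pics/scene0.pkl','rb'))
np.set_printoptions(precision=0,suppress=True)
print('tcp',proj(p,[674,0,230]),'base',proj(p,[0,0,0]))
for n,u,v,z in [('cab base L',267,172,0),('cab base R',325,172,0),('cab base2',335,168,0),('mic base R',437,165,0),('can',371,174,56),('can',382,201,56),('can',407,217,56),('can',405,251,56),('plateA foot',370,250,0),('bott',250,180,0),('bott',234,200,0),('case',370,305,12)]:
    print(n,onz(p,u,v,z))
# masks: lids
im=np.load('pics/scene0.npy'); hsv=cv2.cvtColor(im,cv2.COLOR_RGB2HSV)
m=cv2.inRange(hsv,(0,0,110),(180,60,255))[150:290,350:430]
n,l,s,c=cv2.connectedComponentsWithStats(m)
for i in range(1,n):
    if s[i,4]>20: print(s[i][:2]+[350,150],s[i][2:],c[i]+[350,150])
a=cv2.resize(im[160:310,210:440],None,fx=3.4,fy=3.4,interpolation=cv2.INTER_CUBIC); cv2.imwrite('pics/sc0crop.png',a[:,:,::-1])
E
```

```text
tcp [240.  69.] base [514. 136.]
cab base L [638.  78.   0.]
cab base R [501.  91.   0.]
cab base2 [476.  80.   0.]
mic base R [230.  91.   0.]
can [408. 164.  56.]
can [398. 245.  56.]
can [356. 292.  56.]
can [377. 373.  56.]
plateA foot [431. 325.   0.]
bott [678. 101.   0.]
bott [712. 162.   0.]
case [453. 455.  12.]
[350 150] [  80   21 1472] [388. 159.]
[363 179] [ 17  17 189] [370. 187.]
[412 180] [ 18  17 114] [421. 187.]
[372 204] [ 18  16 203] [380. 212.]
[397 221] [ 19  16 207] [405. 230.]
[350 223] [ 25  54 535] [361. 244.]
[395 253] [ 19  19 211] [403. 264.]
```

View pics/sc0crop.png

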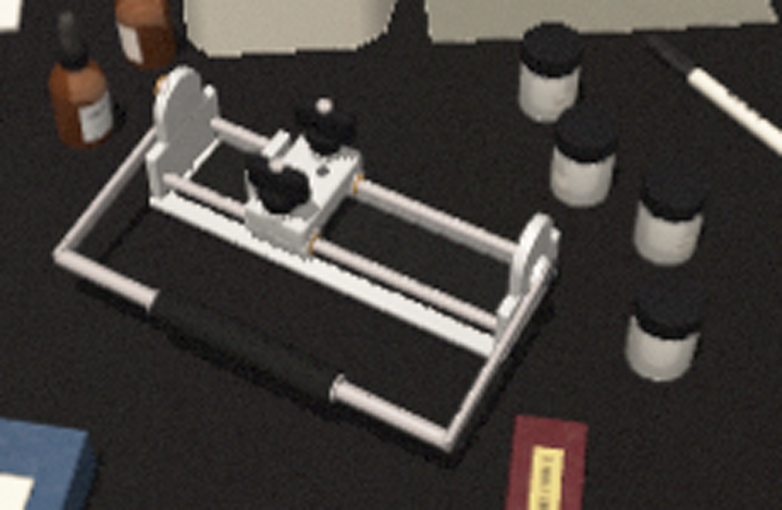

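```bash
cat >> h.py <<'E'
import pickle
def load(f): return np.load('pics/'+f+'.npy'),pickle.load(open('pics/'+f+'.pkl','rb'))
def tri(*o): # rays (p,u,v)
    A=np.zeros((3,3));b=np.zeros(3)
    for p,u,v in o:
        c,d=ray(p,u,v); d=d/np.linalg.norm(d); Q=np.eye(3)-np.outer(d,d); A+=Q;b+=Q@c
    return np.linalg.solve(A,b)
np.set_printoptions(precision=1,suppress=True)
E
python3 - <<'E'
from h import *
_,p=load('scene0');_,q=load('side0')
A=onz(p,210+152/3.4,160+200/3.4,12);B=onz(p,210+492/3.4,160+352/3.4,12)
y=(B-A)/np.linalg.norm(B-A);x=np.array([y[1],-y[0],0]); C=(A+B)/2-38*x
print(A,B,np.linalg.norm(B-A),'y',y,'x',x,'C',C,np.degrees(np.arctan2(x[1],x[0])))
print('near knob px',[proj(p,C+x*s*26.5+[0,0,84]+y*t) for s in(-1,1) for t in (0,)])
print('knobs', onz(p,210+322/3.4,160+104/3.4,84),onz(p,210+278/3.4,160+165/3.4,84))
print('cab top',tri((p,325,10),(q,340,32)),'mic top',tri((p,440,75),(q,450,95)))
print('lidtops tri')
for a,b in [((552,35),(375,190)),((585,125),(380,209)),((672,190),(403,225)),((666,297),(394,247))]:
    print(onz(p,210+a[0]/3.4,160+a[1]/3.4,56))
E
```

```text
[663.6 231.1  12. ] [468.5 362.7  12. ] 235.31858309014208 y [-0.8  0.6  0. ] x [0.6 0.8 0. ] C [544.8 265.4  12. ] 55.98323124404131
near knob px [array([317.7, 191.5]), array([304. , 209.3])]
knobs [555.  227.2  84. ] [583.  272.8  84. ]
cab top [494.7   6.  351. ] mic top [261.3  74.6 240.2]
lidtops tri
[402.8 152.9  56. ]
[395.7 232.8  56. ]
[353.9 288.9  56. ]
[373.9 365.   56. ]
```

Emit:
jog_arm --pt "40 0 -60 0 0 0 85" --pt "80 0 -110 0 0 0 85" --pt "120 0 -110 0 0 0 85" --pt "160 0 -110 0 0 0 85" --pt "200 0 -110 0 0 0 85"

```text
t: 0.57
position: [675.7, 166.7, 340.5]
eef_rot: [[0.001, 1.0, 0.005], [1.0, -0.001, 0.0], [0.0, 0.005, -1.0]]
ft_force: [1.0, 0.3, -0.1]
gripper_width: 85.0
grip_force: 0.0
```

Emit:
jog_arm --pt "35 -35 -20 0 0 0 85" --pt "70 -70 -20 0 0 0 85" --pt "105 -105 -20 0 0 0 85" --pt "140 -140 -20 0 0 0 85" --pt "160 -170 -20 0 0 0 85"

```text
t: 0.98
position: [525.6, 309.0, 356.3]
eef_rot: [[-0.0, 1.0, -0.0], [1.0, 0.0, 0.0], [0.0, -0.0, -1.0]]
ft_force: [0.3, 0.5, -0.1]
gripper_width: 85.2
grip_force: 0.0
```

Emit:
jog_arm --pt "0 0 0 0 0 0 85" --pt "0 0 0 0 0 0 85" --pt "0 0 0 0 0 0 85"

```text
t: 1.23
position: [527.2, 307.5, 356.6]
eef_rot: [[-0.001, 1.0, 0.0], [1.0, 0.001, -0.001], [-0.001, 0.0, -1.0]]
ft_force: [-0.4, 0.3, 0.1]
gripper_width: 84.7
grip_force: 0.0
```

```bash
python3 - <<'E'
from h import *
im,p=snap('wrist','w1'); print(ray(p,320,200),manip.get_obs()['position'])
a=cv2.resize(im,(800,500),interpolation=cv2.INTER_CUBIC); cv2.imwrite('pics/w1v.png',a[:,:,::-1])
E
```

```text
(array([526.5, 381.9, 498.8]), array([ 0. , -0.3, -1. ])) [527.7 307.  356.4]
```

View pics/w1v.png

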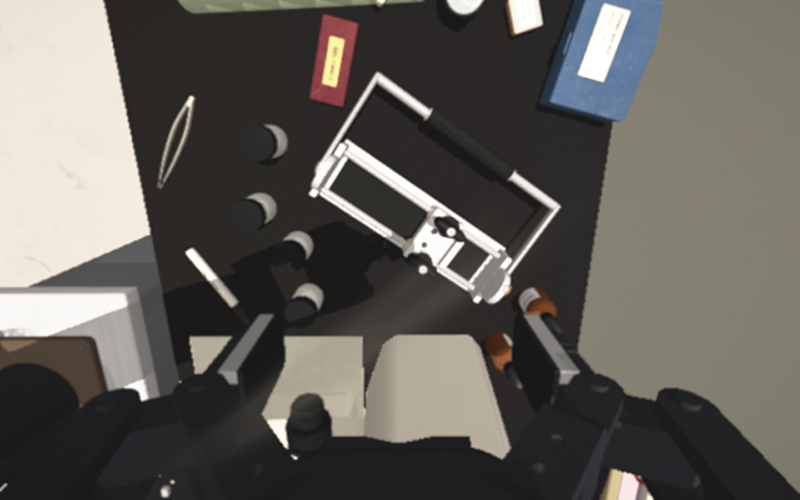

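```bash
python3 - <<'E'
from h import *
im,p=load('w1')
a=cv2.resize(im[105:250,240:450],None,fx=3.8,fy=3.8,interpolation=cv2.INTER_CUBIC); cv2.imwrite('pics/w1c.png',a[:,:,::-1])
# lids/cans: bright body + dark lid; print body blobs
g=cv2.cvtColor(im,cv2.COLOR_RGB2GRAY); 
for (x,y) in [(212,115),(206,168),(238,198),(244,241)]:
    print((x,y),onz(p,x,y,56))
E
```

```text
(212, 115) [381.4 362.5  56. ]
(206, 168) [365.4 288.8  56. ]
(238, 198) [407.8 243.7  56. ]
(244, 241) [411.9 174.1  56. ]
```

View pics/w1c.png

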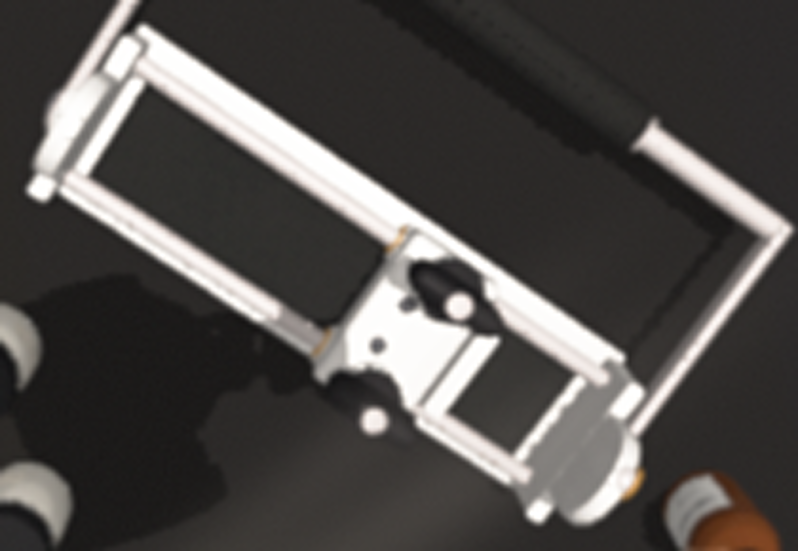

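```bash
python3 - <<'E'
from h import *
im,p=load('w1')
f=lambda x,y,z:onz(p,240+x/3.8,105+y/3.8,z)
for z in (84,88): 
    F=f(460,305,z);N=f(373,420,z);print('knobs',F,N,np.linalg.norm(F-N))
d=F-N;print('x ang',np.degrees(np.arctan2(d[1],d[0])))
a,b=f(140,68,30),f(603,378,30);c,e=f(75,185,30),f(525,475,30)
for s,t in ((a,b),(c,e)):
    v=s-t;print(s,t,np.linalg.norm(v),np.degrees(np.arctan2(v[1],v[0]))-90)
A=np.radians(56.0)
E
```

```text
knobs [585.3 270.8  84. ] [554.7 226.5  84. ] 53.76119899416458
knobs [584.7 271.8  88. ] [554.5 228.   88. ] 53.242751585528744
x ang 55.37948318254113
[466.1 350.4  30. ] [653.5 224.9  30. ] 225.53301242989036 56.193795517457744
[438.7 305.3  30. ] [623.6 181.4  30. ] 222.65117113307514 56.16916202406472
```

Emit:
jog_arm --pt "-20 7 20 0 0 0.12 85" --pt "-40 14 50 0 0 0.24 85" --pt "-60 20 80 0 0 0.36 75" --pt "-80 27 110 0 0 0.48 65" --pt "-80 27 140 0 0 0.6 50"

```text
t: 1.7
position: [556.2, 223.0, 215.1]
eef_rot: [[0.574, 0.819, 0.001], [0.819, -0.574, -0.002], [-0.001, 0.001, -1.0]]
ft_force: [0.9, 0.6, 0.9]
gripper_width: 54.1
grip_force: 0.0
```

Emit:
jog_arm --pt "0 0 0 0 0 0.12 40" --pt "0 0 0 0 0 0.24 40" --pt "0 0 0 0 0 0.36 40" --pt "0 0 0 0 0 0.48 40" --pt "0 0 0 0 0 0.6 40"

```text
t: 2.12
position: [555.2, 225.8, 216.0]
eef_rot: [[0.935, 0.354, -0.001], [0.354, -0.935, -0.0], [-0.001, 0.0, -1.0]]
ft_force: [0.2, 0.4, -0.5]
gripper_width: 40.0
grip_force: 0.0
```

Emit:
jog_arm --pt "0 0 0 0 0 0.12 40" --pt "0 0 0 0 0 0.24 40" --pt "0 0 0 0 0 0.36 40" --pt "0 0 0 0 0 0.48 40" --pt "0 0 0 0 0 0.6 40"

```text
t: 2.53
position: [555.2, 225.9, 216.1]
eef_rot: [[0.972, -0.236, -0.001], [-0.236, -0.972, -0.0], [-0.001, 0.001, -1.0]]
ft_force: [0.2, 0.2, -0.0]
gripper_width: 39.8
grip_force: 0.0
```

Emit:
jog_arm --pt "0 0 0 0 0 0.12 40" --pt "0 0 0 0 0 0.24 40" --pt "0 0 0 0 0 0.364 40" --pt "0 0 0 0 0 0.364 40" --pt "0 0 0 0 0 0.364 40"

```text
t: 2.95
position: [554.9, 226.3, 216.3]
eef_rot: [[0.83, -0.558, -0.001], [-0.558, -0.83, -0.0], [-0.0, 0.001, -1.0]]
ft_force: [0.2, -0.6, 0.8]
gripper_width: 40.1
grip_force: 0.0
```

```bash
cat >> h.py <<'E'
def togo(P,yaw=None):
    o=manip.get_obs(); R=np.array(o['eef_rot']); y=np.degrees(np.arctan2(R[1,1],R[0,1]))
    print('pos',o['position'],'yaw',round(y,2),'j6',o['joint_positions'][5],'tool shift',R.T@(np.array(P)-o['position']), 'az',None if yaw is None else -np.radians((yaw-y+180)%360-180), 'F',o['ft_force'],'grip',o['gripper_width'],o['grip_force'])
Y=np.array([-.830,.558,0]);X=np.array([.558,.830,0]);C=np.array([545.,265.8,0])
def car(x,y,z): return C+X*x+Y*y+[0,0,z]
def tocar(P): d=np.array(P)-C; return np.array([d@X,d@Y,P[2]])
E
python3 - <<'E'
from h import *
im,p=snap('wrist','w2'); togo([554.7,227,120],56.1-180)
cv2.imwrite('pics/w2v.png',im[:,:,::-1])
print([proj(p,car(s*26.5,-30,84)) for s in (-1,1)])
E
```

```text
pos [554.8 226.6 216.4] yaw -123.92 j6 136.44596997463822 tool shift [-0.2 -0.4 96.4] az -0.0003127663534641158 F [ 0.6 -0.3  0.2] grip 40.07717526808223 0.0
[array([316.8, 186.7]), array([258.5, 186.8])]
```

View pics/w2v.png

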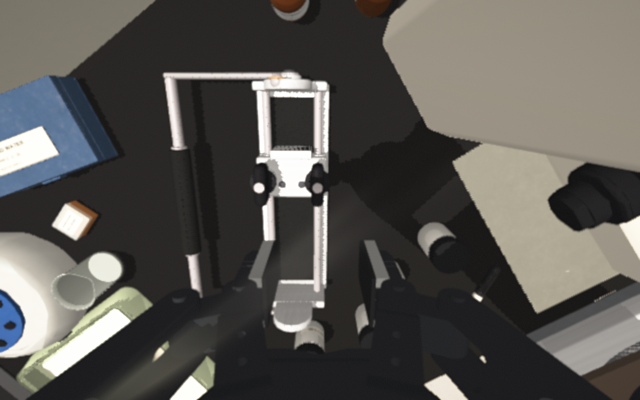

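Emit:
jog_arm --pt "0 0 35 0 0 0 40" --pt "0 0 70 0 0 0 40" --pt "0 0 105 0 0 0 40" --pt "0 0 140 0 0 0 40" --pt "0 0 158 0 0 0 40"

```text
t: 3.42
position: [551.5, 226.5, 53.8]
eef_rot: [[0.83, -0.558, -0.007], [-0.558, -0.83, -0.002], [-0.005, 0.005, -1.0]]
ft_force: [-1.5, -0.1, -0.2]
gripper_width: 39.9
grip_force: 0.0
```

Emit:
jog_arm --pt "0 0 0 0 0 0 30" --pt "0 0 0 0 0 0 5" --pt "0 0 0 0 0 0 5" --pt "0 0 0 0 0 0 5" --pt "0 0 0 0 0 0 5" --squeeze 50

```text
t: 3.83
position: [553.1, 228.7, 55.8]
eef_rot: [[0.829, -0.559, -0.001], [-0.559, -0.829, 0.003], [-0.003, -0.002, -1.0]]
ft_force: [4.9, 6.9, -18.4]
gripper_width: 22.7
grip_force: 49.8
```

Emit:
jog_arm --pt "0 0 0 0 0 0 5" --pt "0 0 0 0 0 0 5"

```text
t: 4.0
position: [553.1, 228.7, 55.9]
eef_rot: [[0.829, -0.559, -0.001], [-0.559, -0.829, 0.003], [-0.003, -0.002, -1.0]]
ft_force: [5.6, 7.1, -18.7]
gripper_width: 22.5
grip_force: 49.8
```

Emit:
jog_arm --pt "0 0 0 0 0 0 30" --pt "0 0 -6 0 0 0 36" --pt "0 0 -10 0 0 0 36" --pt "0 0 -10 0 0 0 5" --pt "0 0 -10 0 0 0 5" --squeeze 50

```text
t: 4.42
position: [555.6, 227.7, 71.1]
eef_rot: [[0.829, -0.559, 0.004], [-0.559, -0.829, 0.001], [0.003, -0.003, -1.0]]
ft_force: [-0.9, 0.7, 0.3]
gripper_width: 12.8
grip_force: 0.3
```

Emit:
jog_arm --pt "0 0 0 0 0 0 5" --pt "0 0 0 0 0 0 5" --pt "0 0 0 0 0 0 5" --pt "0 0 0 0 0 0 5"

```text
t: 4.75
position: [555.5, 227.5, 71.2]
eef_rot: [[0.829, -0.559, 0.003], [-0.559, -0.829, -0.0], [0.002, -0.002, -1.0]]
ft_force: [-2.1, -0.5, 6.5]
gripper_width: 10.5
grip_force: 49.5
```

Emit:
jog_arm --pt "0 0 0 0 0 0 24" --pt "0 0 5 0 0 0 24" --pt "0 0 6 0 0 0 24" --pt "0 0 6 0 0 0 5" --pt "0 0 6 0 0 0 5" --squeeze 60

```text
t: 5.17
position: [555.9, 227.3, 66.5]
eef_rot: [[0.83, -0.558, 0.003], [-0.558, -0.83, -0.001], [0.003, -0.0, -1.0]]
ft_force: [-4.6, -4.8, 16.4]
gripper_width: 10.8
grip_force: 63.6
```

Emit:
jog_arm --pt "0 0 0 0 0 0 5" --pt "0 0 0 0 0 0 5" --pt "0 0 0 0 0 0 5"

```text
t: 5.42
position: [556.0, 227.2, 66.5]
eef_rot: [[0.829, -0.559, 0.003], [-0.559, -0.829, -0.001], [0.003, -0.001, -1.0]]
ft_force: [-4.0, -4.4, 15.0]
gripper_width: 10.5
grip_force: 63.4
```

Emit:
jog_arm --pt "0 0 -2 0 0 -0.12 5" --pt "0 0 -2 0 0 -0.24 5" --pt "0 0 -2 0 0 -0.36 5" --pt "0 0 -2 0 0 -0.48 5" --pt "0 0 -2 0 0 -0.6 5"

```text
t: 5.83
position: [556.0, 227.8, 66.6]
eef_rot: [[1.0, 0.012, 0.004], [0.012, -1.0, 0.001], [0.004, -0.001, -1.0]]
ft_force: [0.4, -1.3, 5.8]
gripper_width: 11.0
grip_force: 61.1
```

Emit:
jog_arm --pt "0 0 0 0 0 -0.12 5" --pt "0 0 0 0 0 -0.24 5" --pt "0 0 0 0 0 -0.36 5" --pt "0 0 0 0 0 -0.48 5" --pt "0 0 0 0 0 -0.6 5"

```text
t: 6.25
position: [555.7, 228.5, 66.6]
eef_rot: [[0.819, 0.574, 0.004], [0.574, -0.819, 0.002], [0.004, 0.0, -1.0]]
ft_force: [1.0, 1.2, 6.2]
gripper_width: 10.7
grip_force: 61.0
```

Emit:
jog_arm --pt "0 0 0 0 0 -0.12 5" --pt "0 0 0 0 0 -0.24 5" --pt "0 0 0 0 0 -0.36 5" --pt "0 0 0 0 0 -0.48 5" --pt "0 0 0 0 0 -0.6 5"

```text
t: 6.67
position: [555.2, 228.8, 66.5]
eef_rot: [[0.352, 0.936, 0.002], [0.936, -0.352, 0.003], [0.003, 0.001, -1.0]]
ft_force: [-1.7, 1.6, 7.9]
gripper_width: 10.3
grip_force: 60.9
```

Emit:
jog_arm --pt "0 0 0 0 0 -0.12 5" --pt "0 0 0 0 0 -0.24 5" --pt "0 0 0 0 0 -0.36 5" --pt "0 0 0 0 0 -0.36 5"

```text
t: 7.0
position: [554.8, 228.8, 66.5]
eef_rot: [[0.0, 1.0, 0.001], [1.0, -0.0, 0.002], [0.002, 0.001, -1.0]]
ft_force: [-1.8, 2.4, 7.6]
gripper_width: 10.8
grip_force: 60.7
```

Emit:
jog_arm --pt "0 0 0 0 0 0 40" --pt "0 0 0 0 0 0 40" --pt "0 0 -35 0 0 0.0 40" --pt "22 15 -70 0 0 0.12 40" --pt "44 30 -70 0 0 0.24 40"

```text
t: 7.42
position: [587.2, 272.0, 140.9]
eef_rot: [[0.249, 0.969, 0.008], [0.969, -0.249, 0.002], [0.004, 0.008, -1.0]]
ft_force: [1.8, 0.6, 1.5]
gripper_width: 40.0
grip_force: 0.0
```

Emit:
jog_arm --pt "0 0 0 0 0 0.12 40" --pt "0 0 0 0 0 0.24 40" --pt "0 0 0 0 0 0.36 40" --pt "0 0 0 0 0 0.48 40" --pt "0 0 0 0 0 0.6 40"

```text
t: 7.83
position: [583.5, 271.3, 133.3]
eef_rot: [[0.751, 0.66, -0.002], [0.66, -0.751, -0.001], [-0.002, -0.001, -1.0]]
ft_force: [0.0, 0.5, -1.0]
gripper_width: 39.9
grip_force: 0.0
```

Emit:
jog_arm --pt "0 0 0 0 0 0.12 40" --pt "0 0 0 0 0 0.24 40" --pt "0 0 0 0 0 0.36 40" --pt "0 0 0 0 0 0.48 40" --pt "0 0 0 0 0 0.6 40"

```text
t: 8.25
position: [583.5, 271.2, 133.3]
eef_rot: [[0.993, 0.121, -0.002], [0.121, -0.993, -0.001], [-0.002, 0.0, -1.0]]
ft_force: [-0.0, -0.4, -0.3]
gripper_width: 39.7
grip_force: 0.0
```

Emit:
jog_arm --pt "0 0 0 0 0 0.12 40" --pt "0 0 0 0 0 0.24 40" --pt "0 0 0 0 0 0.36 40" --pt "0 0 0 0 0 0.48 40" --pt "0 0 0 0 0 0.6 40"

```text
t: 8.67
position: [583.5, 271.2, 133.3]
eef_rot: [[0.887, -0.461, -0.002], [-0.461, -0.887, -0.001], [-0.002, 0.002, -1.0]]
ft_force: [-0.2, -0.1, -0.2]
gripper_width: 39.8
grip_force: 0.0
```

Emit:
jog_arm --pt "0 0 0 0 0 0.12 40" --pt "0 0 0 0 0 0.12 40" --pt "0 0 0 0 0 0.12 40"

```text
t: 8.92
position: [583.7, 271.3, 133.7]
eef_rot: [[0.831, -0.557, -0.002], [-0.557, -0.831, -0.001], [-0.001, 0.001, -1.0]]
ft_force: [-0.5, -0.0, -0.2]
gripper_width: 39.8
grip_force: 0.0
```

```bash
python3 - <<'E'
from h import *
im,p=snap('wrist','w3'); togo(car(26.5,-30,65),56.1-180)
im=im[100:300,200:440]; cv2.imwrite('pics/w3v.png',cv2.resize(im,None,fx=3,fy=3)[:,:,::-1])
print([proj(p,car(s*26.5,-30,84)) for s in (-1,1)])
E
```

```text
pos [583.8 271.3 133.9] yaw -123.82 j6 139.73531868508732 tool shift [ 0.9 -0.3 68.9] az 0.001336520425945368 F [-0.3  0.5 -0.5] grip 39.76832238244539 0.0
[array([397.7, 218.2]), array([316.8, 218.1])]
```

View pics/w3v.png

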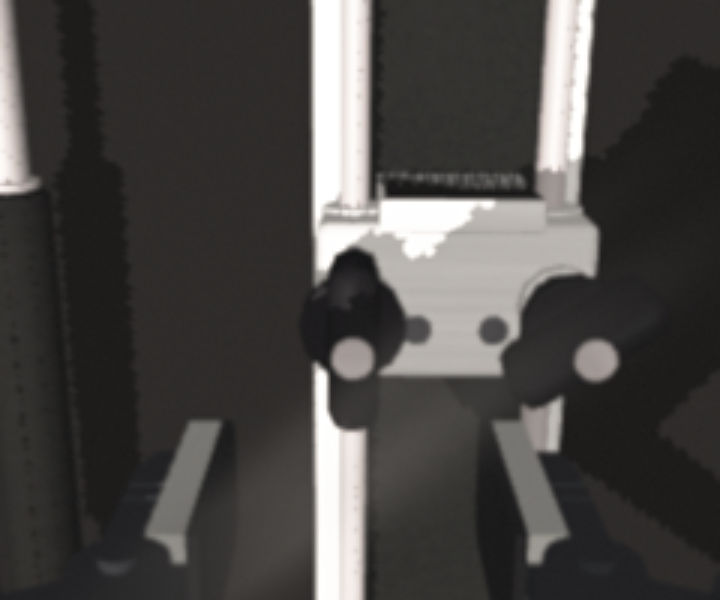

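Emit:
jog_arm --pt "1 0 30 0 0 0 30" --pt "1 0 55 0 0 0 30" --pt "1 0 67 0 0 0 30" --pt "1 0 67 0 0 0 30" --pt "1 0 67 0 0 0 5"

```text
t: 9.38
position: [584.9, 271.0, 67.3]
eef_rot: [[0.83, -0.558, -0.001], [-0.558, -0.83, -0.0], [-0.001, 0.001, -1.0]]
ft_force: [0.1, -0.7, -0.3]
gripper_width: 19.3
grip_force: 0.0
```

Emit:
jog_arm --pt "0 0 0 0 0 0 5" --pt "0 0 0 0 0 0 5" --pt "0 0 0 0 0 0 5" --pt "0 0 0 0 0 0 5"

```text
t: 9.72
position: [585.5, 271.0, 68.7]
eef_rot: [[0.829, -0.559, 0.001], [-0.559, -0.829, 0.0], [0.001, -0.001, -1.0]]
ft_force: [0.1, 0.4, -1.2]
gripper_width: 10.8
grip_force: 37.0
```

Emit:
jog_arm --pt "0 0 0 0 0 -0.12 5" --pt "0 0 0 0 0 -0.24 5" --pt "0 0 0 0 0 -0.36 5" --pt "0 0 0 0 0 -0.48 5" --pt "0 0 0 0 0 -0.6 5"

```text
t: 10.13
position: [585.7, 271.6, 68.8]
eef_rot: [[1.0, 0.012, 0.002], [0.012, -1.0, 0.002], [0.002, -0.002, -1.0]]
ft_force: [0.7, 1.3, -0.7]
gripper_width: 10.4
grip_force: 63.2
```

Emit:
jog_arm --pt "0 0 0 0 0 -0.12 5" --pt "0 0 0 0 0 -0.24 5" --pt "0 0 0 0 0 -0.36 5" --pt "0 0 0 0 0 -0.48 5" --pt "0 0 0 0 0 -0.6 5"

```text
t: 10.55
position: [585.5, 272.1, 68.8]
eef_rot: [[0.819, 0.574, 0.001], [0.574, -0.819, 0.003], [0.003, -0.001, -1.0]]
ft_force: [-1.1, 3.4, -0.8]
gripper_width: 10.2
grip_force: 63.2
```

Emit:
jog_arm --pt "0 0 0 0 0 -0.12 5" --pt "0 0 0 0 0 -0.24 5" --pt "0 0 0 0 0 -0.36 5" --pt "0 0 0 0 0 -0.48 5" --pt "0 0 0 0 0 -0.6 5"

```text
t: 10.97
position: [585.2, 272.3, 68.8]
eef_rot: [[0.351, 0.936, 0.001], [0.936, -0.351, 0.003], [0.003, -0.0, -1.0]]
ft_force: [-0.3, 2.4, -0.8]
gripper_width: 10.3
grip_force: 63.2
```

Emit:
jog_arm --pt "0 0 0 0 0 -0.12 5" --pt "0 0 0 0 0 -0.24 5" --pt "0 0 0 0 0 -0.36 5" --pt "0 0 0 0 0 -0.36 5"

```text
t: 11.3
position: [585.6, 271.9, 68.8]
eef_rot: [[0.002, 1.0, 0.002], [1.0, -0.002, 0.002], [0.002, 0.002, -1.0]]
ft_force: [0.4, 2.2, -0.2]
gripper_width: 10.5
grip_force: 63.2
```

Emit:
jog_arm --pt "10 -15 0 0 0 0 5" --pt "22 -33 0 0 0 0 5" --pt "34 -51 0 0 0 0 5" --pt "46 -69 0 0 0 0 5" --pt "58 -87 0 0 0 0 5"

```text
t: 11.72
position: [499.5, 330.4, 68.8]
eef_rot: [[0.007, 1.0, 0.006], [1.0, -0.007, 0.002], [0.002, 0.006, -1.0]]
ft_force: [4.7, 2.8, -4.2]
gripper_width: 10.2
grip_force: 62.8
```

Emit:
jog_arm --pt "8 -11 0 0 0 0 5" --pt "8 -11 0 0 0 0 5" --pt "8 -11 0 0 0 0 5"

```text
t: 11.97
position: [487.4, 338.6, 68.7]
eef_rot: [[0.005, 1.0, 0.002], [1.0, -0.005, 0.002], [0.002, 0.002, -1.0]]
ft_force: [1.4, 4.2, 0.2]
gripper_width: 10.2
grip_force: 63.3
```

```bash
python3 - <<'E'
from h import *
o=manip.get_obs(); print(tocar(o['position'])); togo(o['position'])
E
```

```text
[28.3 88.5 68.7]
pos [487.4 338.6  68.7] yaw -0.27 j6 25.21814691403235 tool shift [0. 0. 0.] az None F [1.4 4.2 0.2] grip 10.232568972007734 63.332215547561646
```

Emit:
jog_arm --pt "0 0 0 0 0 0 50" --pt "0 0 -5 0 0 0 85" --pt "0 0 -45 0 0 0 85" --pt "-20 -20 -75 0 0 0 85" --pt "-30 -45 -105 0 0 0 85"

```text
t: 12.38
position: [443.5, 305.6, 174.4]
eef_rot: [[0.007, 1.0, 0.0], [1.0, -0.007, -0.002], [-0.002, 0.0, -1.0]]
ft_force: [-0.0, 0.5, 1.2]
gripper_width: 70.3
grip_force: 0.0
```

Emit:
jog_arm --pt "-10 -25 -30 0 0 0 85" --pt "-10 -45 -45 0 0 0 85" --pt "-10 -45 -45 0 0 0 85" --pt "-10 -45 -45 0 0 0 85"

```text
t: 12.72
position: [397.7, 297.3, 219.3]
eef_rot: [[0.005, 1.0, 0.003], [1.0, -0.005, 0.0], [0.001, 0.003, -1.0]]
ft_force: [-0.5, 1.4, -0.1]
gripper_width: 84.4
grip_force: 0.0
```

```bash
python3 - <<'E'
from h import *
im,p=snap('wrist','w4'); togo([400,300,220])
cv2.imwrite('pics/w4v.png',im[:,:,::-1])
E
```

```text
pos [397.6 297.1 217.8] yaw -0.28 j6 25.353115779485726 tool shift [ 2.9  2.3 -2.2] az None F [0.1 0.3 0.6] grip 84.91617874099838 0.0
```

View pics/w4v.png

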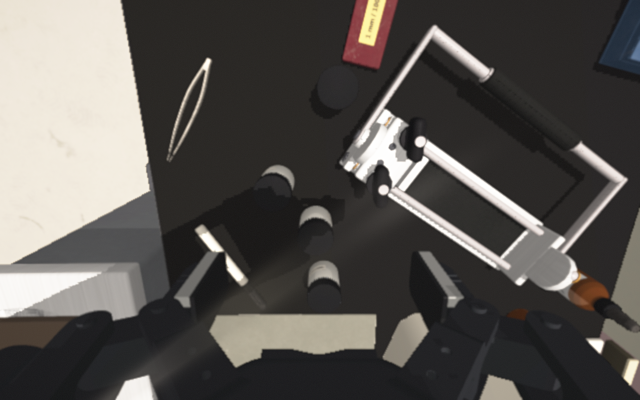

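```bash
python3 - <<'E'
from h import *
im,p=load('w4')
for u,v in [(337,88),(277,182),(316,226),(323,288)]: print((u,v),onz(p,u,v,56))
g=cv2.cvtColor(im,cv2.COLOR_RGB2GRAY).astype(float)
a=np.clip(g[60:320,230:380]*5,0,255).astype(np.uint8)
cv2.imwrite('pics/w4c.png',cv2.resize(a,None,fx=2.3,fy=2.3,interpolation=cv2.INTER_CUBIC))
E
```

```text
(337, 88) [415.4 382.6  56. ]
(277, 182) [356.1 293.6  56. ]
(316, 226) [395.1 245.7  56. ]
(323, 288) [402.4 170.9  56. ]
```

View pics/w4c.png

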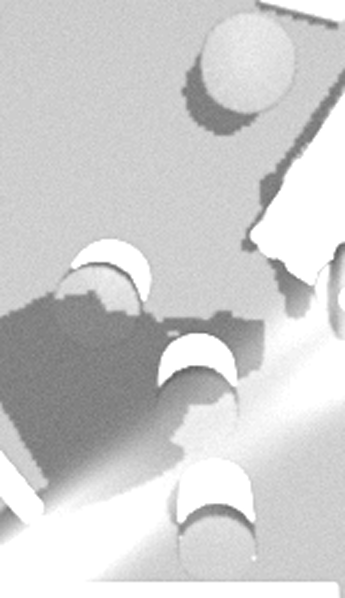

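```bash
sed -i 's/C=np.array(\[545.,265.8,0\])/C=np.array([545.7,266.9,0])/' h.py; python3 - <<'E'
from h import *
im,p=load('w4')
for u,v in [(337.8,87.4),(272.6,193),(315.7,236.5),(324.3,296)]: print((u,v),onz(p,u,v,56),tocar(onz(p,u,v,56)))
togo([415.8,382.8,130],56.1)
E
```

```text
(337.8, 87.4) [416.1 383.1  56. ] [ 24.1 172.4  56. ]
(272.6, 193) [351.2 282.1  56. ] [-96.  169.9  56. ]
(315.7, 236.5) [394.7 233.6  56. ] [-111.9  106.8   56. ]
(324.3, 296) [403.9 160.5  56. ] [-167.4   58.4   56. ]
pos [397.6 297.1 217.8] yaw -0.28 j6 25.353115779485726 tool shift [85.8 17.7 87.8] az -0.983934132505876 F [0.1 0.3 0.6] grip 84.91617874099838 0.0
```

Emit:
jog_arm --pt "20 4 10 0 0 -0.12 85" --pt "40 8 30 0 0 -0.24 80" --pt "60 12 50 0 0 -0.36 70" --pt "80 16 70 0 0 -0.48 65" --pt "85 18 88 0 0 -0.6 65"

```text
t: 13.18
position: [415.9, 383.7, 126.1]
eef_rot: [[-0.566, 0.824, -0.003], [0.824, 0.566, -0.002], [0.0, -0.003, -1.0]]
ft_force: [-1.3, -0.2, -0.2]
gripper_width: 65.4
grip_force: 0.0
```

Emit:
jog_arm --pt "0 0 0 0 0 -0.12 65" --pt "0 0 0 0 0 -0.24 65" --pt "0 0 0 0 0 -0.36 65" --pt "0 0 0 0 0 -0.384 65" --pt "0 0 0 0 0 -0.384 65"

```text
t: 13.6
position: [415.6, 382.0, 127.7]
eef_rot: [[-0.829, 0.559, -0.003], [0.559, 0.829, -0.002], [0.001, -0.003, -1.0]]
ft_force: [0.3, -0.2, -0.1]
gripper_width: 65.0
grip_force: 0.0
```

```bash
python3 - <<'E'
from h import *
im,p=snap('wrist','w5'); togo([415.8,382.8,26],56.1)
q=proj(p,[415.8,382.8,56]);print(q)
im=np.clip(im.astype(float)*2.5,0,255).astype(np.uint8)
cv2.circle(im,tuple(int(t) for t in q),3,(255,0,0),-1)
cv2.imwrite('pics/w5v.png',im[:,:,::-1])
E
```

```text
pos [415.6 382.1 128.2] yaw 55.97 j6 -23.65702215284722 tool shift [  0.2   1.  102.2] az -0.0023275528130928384 F [ 0.5 -0.2  0.3] grip 65.23402054976886 0.0
[320.8 208.6]
```

View pics/w5v.png

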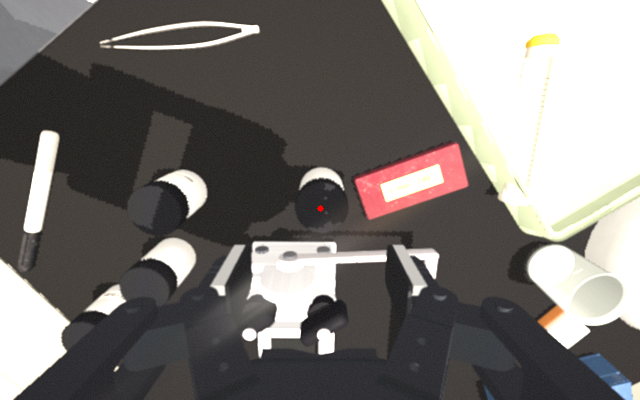

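Emit:
jog_arm --pt "0 1 30 0 0 0 60" --pt "0 1 60 0 0 0 60" --pt "0 1 85 0 0 0 60" --pt "0 1 100 0 0 0 60" --pt "0 1 102 0 0 0 60" --squeeze 45

```text
t: 14.07
position: [413.7, 381.5, 23.5]
eef_rot: [[-0.829, 0.559, -0.007], [0.559, 0.829, -0.004], [0.003, -0.007, -1.0]]
ft_force: [-1.8, -1.1, -0.2]
gripper_width: 60.0
grip_force: 0.0
```

Emit:
jog_arm --pt "0 0 0 0 0 0 30" --pt "0 0 0 0 0 0 30" --pt "0 0 0 0 0 0 30" --pt "0 0 0 0 0 0 30" --pt "0 0 0 0 0 0 30"

```text
t: 14.48
position: [416.5, 383.7, 28.6]
eef_rot: [[-0.83, 0.557, 0.001], [0.557, 0.83, 0.001], [-0.001, 0.001, -1.0]]
ft_force: [0.1, -0.4, -0.2]
gripper_width: 38.2
grip_force: 45.5
```

Emit:
jog_arm --pt "0 0 -30 0 0 0 30" --pt "0 0 -60 0 0 0 30" --pt "0 0 -90 0 0 0 30" --pt "0 0 -115 0 0 0 30" --pt "0 0 -115 0 0 0 30"

```text
t: 14.9
position: [419.5, 385.8, 150.0]
eef_rot: [[-0.83, 0.557, 0.011], [0.557, 0.83, 0.007], [-0.005, 0.012, -1.0]]
ft_force: [1.3, 0.5, -0.9]
gripper_width: 37.8
grip_force: 46.6
```

```bash
python3 - <<'E'
from h import *
togo(car(0,-93,141),56.1)
E
```

```text
pos [419.5 385.8 150. ] yaw 56.15 j6 -23.74827753880434 tool shift [-264.   -28.7   10. ] az 0.0009102362411785635 F [ 1.3  0.5 -0.9] grip 37.815970056815104 46.55463695526123
```

Emit:
jog_arm --pt "-30 -4 0 0 0 0 30" --pt "-65 -8 0 0 0 0 30" --pt "-100 -12 0 0 0 0 30" --pt "-135 -16 0 0 0 0 30" --pt "-170 -20 0 0 0 0 30"

```text
t: 15.32
position: [546.3, 270.8, 141.2]
eef_rot: [[-0.831, 0.557, -0.002], [0.557, 0.831, -0.0], [0.001, -0.001, -1.0]]
ft_force: [0.7, 0.4, -2.9]
gripper_width: 38.0
grip_force: 46.5
```

Emit:
jog_arm --pt "-35 -4 0 0 0 0 30" --pt "-70 -6 0 0 0 0 30" --pt "-92 -6 0 0 0 0 30" --pt "-92 -6 0 0 0 0 30" --pt "-92 -6 0 0 0 0 30"

```text
t: 15.73
position: [619.1, 214.8, 140.9]
eef_rot: [[-0.829, 0.559, -0.003], [0.559, 0.829, -0.0], [0.002, -0.001, -1.0]]
ft_force: [-0.5, 0.0, -3.5]
gripper_width: 38.1
grip_force: 46.4
```

```bash
python3 - <<'E'
from h import *
togo(car(0,-93,75),56.1)
E
```

```text
pos [619.1 214.8 140.9] yaw 56.01 j6 -45.756426112062684 tool shift [-3.2  2.4 65.9] az -0.0015051970135568575 F [-0.5  0.  -3.5] grip 38.1162645058424 46.42647922039032
```

Emit:
jog_arm --pt "-2 2.4 25 0 0 0 30" --pt "-2 2.4 50 0 0 0 30" --pt "-2 2.4 63 0 0 0 30" --pt "-2 2.4 63 0 0 0 30" --pt "-2 2.4 63 0 0 0 30"

```text
t: 16.15
position: [620.4, 217.4, 78.3]
eef_rot: [[-0.831, 0.556, -0.004], [0.556, 0.831, -0.001], [0.003, -0.002, -1.0]]
ft_force: [0.1, 0.5, -2.6]
gripper_width: 38.0
grip_force: 46.4
```

```bash
python3 - <<'E'
from h import *
im,p=snap('wrist','w6'); togo(car(0,-93,41),56.1)
for x in(-22.5,22.5): print([proj(p,car(x,y,30)) for y in (-100,-40)])
im=np.clip(im.astype(float)*1.5,0,255).astype(np.uint8)
cv2.imwrite('pics/w6v.png',im[:,:,::-1])
E
```

```text
pos [621.9 217.5  80.1] yaw 56.2 j6 -45.742157760531164 tool shift [-2.2 -1.5 39.1] az 0.0017653386199032114 F [ 0.3  0.2 -2.9] grip 37.526721277658936 46.36440396308899
[array([284.6, 235.5]), array([281.7, 144.3])]
[array([352.6, 235.7]), array([356. , 144.5])]
```

View pics/w6v.png

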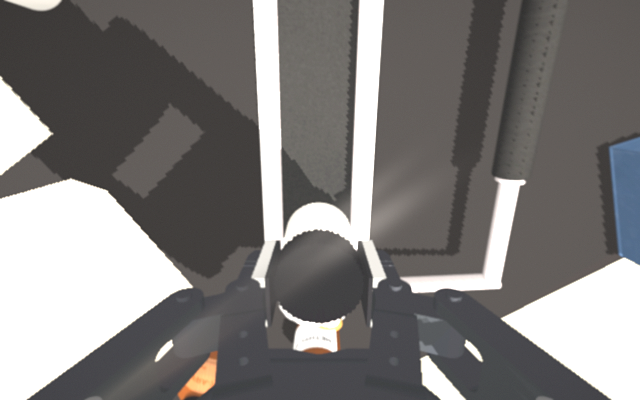

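Emit:
jog_arm --pt "-1 -1.2 12 0 0 0 30" --pt "-1 -1.2 24 0 0 0 30" --pt "-1 -1.2 33 0 0 0 30" --pt "-1 -1.2 37 0 0 0 30" --pt "-1 -1.2 37 0 0 0 30"

```text
t: 16.62
position: [621.7, 215.0, 41.5]
eef_rot: [[-0.83, 0.557, -0.002], [0.557, 0.83, -0.0], [0.002, -0.002, -1.0]]
ft_force: [0.1, -0.5, -2.7]
gripper_width: 37.9
grip_force: 46.5
```

Emit:
jog_arm --pt "0 0 2 0 0 0 30" --pt "0 0 2 0 0 0 30" --pt "0 0 2 0 0 0 30"

```text
t: 16.87
position: [622.5, 215.3, 40.8]
eef_rot: [[-0.83, 0.557, 0.0], [0.557, 0.83, 0.0], [-0.0, 0.0, -1.0]]
ft_force: [-0.1, -0.3, -2.7]
gripper_width: 37.8
grip_force: 46.4
```

Emit:
jog_arm --pt "0 0 1 0 0 0 30" --pt "0 0 1 0 0 0 30" --pt "0 0 1.5 0 0 0 30" --pt "0 0 1.5 0 0 0 30"

```text
t: 17.2
position: [622.7, 215.3, 40.5]
eef_rot: [[-0.831, 0.557, 0.001], [0.557, 0.831, -0.0], [-0.0, 0.0, -1.0]]
ft_force: [-3.0, -0.7, 4.4]
gripper_width: 37.7
grip_force: 47.0
```

```bash
python3 - <<'E'
from h import *
togo(car(0,-93,41),56.1); print(tocar(manip.get_obs()['position']))
E
```

```text
pos [622.7 215.3  40.5] yaw 56.16 j6 -45.88179688807167 tool shift [-0.3 -0.1 -0.5] az 0.0010028586351540024 F [-3.  -0.7  4.4] grip 37.70354080610659 46.98717713356018
[  0.1 -92.7  40.5]
```

Emit:
jog_arm --pt "0 0 0 0 0 0 55" --pt "0 0 0 0 0 0 58" --pt "0 0 -30 0 0 0 60" --pt "0 0 -65 0 0 0 60" --pt "20 -12 -95 0 0 0 65"

```text
t: 17.62
position: [602.0, 215.9, 135.8]
eef_rot: [[-0.83, 0.558, 0.004], [0.558, 0.83, 0.001], [-0.003, 0.003, -1.0]]
ft_force: [0.9, -0.0, 2.3]
gripper_width: 64.9
grip_force: 0.0
```

Emit:
jog_arm --pt "33 -18 0 0 0 0 65" --pt "67 -38 0 0 0 0 65" --pt "101 -57 0 0 0 0 65" --pt "135 -76 0 0 0 0 65" --pt "165 -93 0 0 0 0 65"

```text
t: 18.03
position: [408.0, 231.1, 133.7]
eef_rot: [[-0.83, 0.557, 0.0], [0.557, 0.83, 0.0], [0.0, 0.0, -1.0]]
ft_force: [0.1, 0.2, 0.9]
gripper_width: 64.5
grip_force: 0.0
```

Emit:
jog_arm --pt "14 -7 0 0 0 0 65" --pt "14 -7 0 0 0 0 65" --pt "14 -7 0 0 0 0 65"

```text
t: 18.28
position: [394.7, 233.4, 134.5]
eef_rot: [[-0.831, 0.556, 0.002], [0.556, 0.831, 0.001], [-0.001, 0.001, -1.0]]
ft_force: [-0.6, 0.8, 0.9]
gripper_width: 65.0
grip_force: 0.0
```

```bash
cat >> h.py <<'E'
def lid(f,guess,z=56):
    im,p=snap('wrist',f); u,v=proj(p,[*guess,z]); 
    M=np.array(p['world_to_cam']); d=(M[:3,:3]@np.array([*guess,z])+M[:3,3])[2]; r=19.6*200/np.tan(np.radians(p['fovy'])/2)/d
    g=cv2.GaussianBlur(np.clip(im.max(2).astype(float)*3,0,255).astype(np.uint8),(3,3),0)
    c=cv2.HoughCircles(g,cv2.HOUGH_GRADIENT,1,8,param1=60,param2=9,minRadius=int(r-2),maxRadius=int(r+3))
    print('guess px',u,v,'r',r)
    if c is not None:
        for a in c[0]:
            if np.hypot(a[0]-u,a[1]-v)<35: print(a,onz(p,a[0],a[1],z))
    cv2.circle(g,(int(u),int(v)),2,255,-1); x0,y0=int(u)-80,int(v)-80
    cv2.imwrite('pics/'+f+'v.png',cv2.resize(g[max(0,y0):y0+160,max(0,x0):x0+160],None,fx=3,fy=3))
E
python3 - <<'E'
from h import *
togo([394.7,233.6,28],56.1)
lid('w7',(394.7,233.6))
E
```

```text
pos [394.7 233.4 134.5] yaw 56.21 j6 -38.31912408435692 tool shift [  0.2   0.  106.5] az 0.0018937293796987649 F [-0.6  0.8  0.9] grip 65.00781679104604 0.0
guess px 319.37389931712505 205.60608206991142 r 26.32758152135551
[315.5 205.5  26.8] [393.  231.3  56. ]
[312.5 192.5  27.3] [383.4 235.1  56. ]
[321.5 190.5  27.3] [385.8 241.4  56. ]
```

Emit:
jog_arm --pt "0 -1 30 0 0 0 62" --pt "0 -1 60 0 0 0 62" --pt "0 -1 90 0 0 0 62" --pt "0 -1 106 0 0 0 62" --pt "0 -1 106 0 0 0 62"

```text
t: 18.75
position: [392.6, 231.0, 24.4]
eef_rot: [[-0.83, 0.558, -0.007], [0.558, 0.83, -0.002], [0.005, -0.006, -1.0]]
ft_force: [-0.1, 0.0, -0.6]
gripper_width: 62.0
grip_force: 0.0
```

Emit:
jog_arm --pt "0 0 0 0 0 0 30" --pt "0 0 0 0 0 0 30" --pt "0 0 0 0 0 0 30" --pt "0 0 0 0 0 0 30" --pt "0 0 0 0 0 0 30"

```text
t: 19.17
position: [395.6, 232.7, 29.6]
eef_rot: [[-0.83, 0.557, 0.004], [0.557, 0.83, 0.001], [-0.002, 0.003, -1.0]]
ft_force: [0.1, 0.1, 0.4]
gripper_width: 37.7
grip_force: 45.3
```

Emit:
jog_arm --pt "0 0 0 0 0 0 30" --pt "0 0 -25 0 0 0 30" --pt "0 0 -50 0 0 0 30" --pt "0 0 -55 0 0 0 30" --pt "0 0 -55 0 0 0 30"

```text
t: 19.58
position: [395.5, 232.8, 85.1]
eef_rot: [[-0.831, 0.557, 0.005], [0.557, 0.831, 0.002], [-0.003, 0.004, -1.0]]
ft_force: [0.2, 0.3, -2.3]
gripper_width: 37.9
grip_force: 46.3
```

```bash
python3 - <<'E'
from h import *
togo(car(0,-51,83),56.1)
E
```

```text
pos [395.5 232.8  85.1] yaw 56.16 j6 -38.38373571966116 tool shift [-156.7  111.8    3. ] az 0.0010743543540928321 F [ 0.2  0.3 -2.3] grip 37.85760065700525 46.317958384752274
```

Emit:
jog_arm --pt "-30 20 0 0 0 0 30" --pt "-60 41 0 0 0 0 30" --pt "-90 62 0 0 0 0 30" --pt "-120 84 0 0 0 0 30" --pt "-150 106 0 0 0 0 30"

```text
t: 20.0
position: [577.8, 236.3, 80.3]
eef_rot: [[-0.83, 0.557, -0.004], [0.557, 0.83, -0.001], [0.003, -0.003, -1.0]]
ft_force: [0.3, 0.4, -2.5]
gripper_width: 37.6
grip_force: 46.2
```

Emit:
jog_arm --pt "-6 6 0 0 0 0 30" --pt "-6 6 0 0 0 0 30" --pt "-6 6 0 0 0 0 30" --pt "-6 6 0 0 0 0 30"

```text
t: 20.33
position: [583.6, 238.2, 81.2]
eef_rot: [[-0.831, 0.557, -0.004], [0.557, 0.831, -0.001], [0.003, -0.003, -1.0]]
ft_force: [0.4, 0.1, -3.4]
gripper_width: 37.9
grip_force: 46.3
```

```bash
python3 - <<'E'
from h import *
togo(car(0,-51,42),56.1)
E
```

```text
pos [583.6 238.2  81.2] yaw 56.17 j6 -43.18992029176041 tool shift [-3.6  2.8 39.2] az 0.0012781290142855797 F [ 0.4  0.1 -3.4] grip 37.873897692168434 46.34811446070671
```

Emit:
jog_arm --pt "-1 2 12 0 0 0 30" --pt "-1 2 22 0 0 0 30" --pt "-1 2 32 0 0 0 30" --pt "-1 2 38 0 0 0 30" --pt "-1 2 38 0 0 0 30"

```text
t: 20.75
position: [586.1, 239.2, 42.6]
eef_rot: [[-0.831, 0.557, -0.004], [0.557, 0.831, -0.001], [0.003, -0.003, -1.0]]
ft_force: [0.2, 0.5, -2.5]
gripper_width: 37.7
grip_force: 46.3
```

Emit:
jog_arm --pt "0 0 1 0 0 0 30" --pt "0 0 2 0 0 0 30" --pt "0 0 2 0 0 0 30" --pt "0 0 2 0 0 0 30"

```text
t: 21.08
position: [588.4, 239.5, 43.7]
eef_rot: [[-0.83, 0.557, 0.001], [0.557, 0.83, 0.0], [-0.001, 0.001, -1.0]]
ft_force: [0.5, 0.2, -1.8]
gripper_width: 37.8
grip_force: 46.3
```

```bash
python3 - <<'E'
from h import *
togo(car(0,-51,41),56.1); print(tocar(manip.get_obs()['position']))
E
```

```text
pos [588.4 239.5  43.7] yaw 56.15 j6 -43.13560446287861 tool shift [-0.3 -1.1  2.7] az 0.0008624894872165545 F [ 0.5  0.2 -1.8] grip 37.76706892452604 46.2594386190176
[  1.1 -50.7  43.7]
```

Emit:
jog_arm --pt "0 -1 1 0 0 0 30" --pt "0 -1 2 0 0 0 30" --pt "0 -1 2.5 0 0 0 30" --pt "0 -1 2.5 0 0 0 30"

```text
t: 21.42
position: [587.8, 238.6, 41.7]
eef_rot: [[-0.831, 0.557, 0.0], [0.557, 0.831, -0.0], [-0.001, 0.0, -1.0]]
ft_force: [-1.9, -0.7, 3.0]
gripper_width: 37.9
grip_force: 46.7
```

Emit:
jog_arm --pt "0 0 0.8 0 0 0 30" --pt "0 0 0.8 0 0 0 30" --pt "0 0 0.8 0 0 0 30"

```text
t: 21.67
position: [588.0, 238.5, 41.6]
eef_rot: [[-0.831, 0.557, 0.0], [0.557, 0.831, -0.0], [-0.001, -0.0, -1.0]]
ft_force: [-2.6, -2.5, 6.1]
gripper_width: 38.0
grip_force: 47.2
```

Emit:
jog_arm --pt "0 0 0 0 0 0 55" --pt "0 0 0 0 0 0 58" --pt "0 0 -30 0 0 0 60" --pt "0 0 -65 0 0 0 60" --pt "22 -9 -92 0 0 0 65"

```text
t: 22.08
position: [567.7, 242.9, 134.4]
eef_rot: [[-0.829, 0.559, 0.005], [0.559, 0.829, 0.001], [-0.004, 0.004, -1.0]]
ft_force: [0.5, -0.1, 0.5]
gripper_width: 64.8
grip_force: 0.0
```

Emit:
jog_arm --pt "37 -16 0 0 0 0 65" --pt "74 -32 0 0 0 0 65" --pt "110 -48 0 0 0 0 65" --pt "146 -64 0 0 0 0 65" --pt "180 -78 0 0 0 0 65"

```text
t: 22.5
position: [369.2, 279.0, 131.7]
eef_rot: [[-0.83, 0.557, 0.0], [0.557, 0.83, 0.001], [0.0, 0.001, -1.0]]
ft_force: [-0.1, 0.1, 0.4]
gripper_width: 65.4
grip_force: 0.0
```

Emit:
jog_arm --pt "19 -9 0 0 0 0 65" --pt "19 -9 0 0 0 0 65" --pt "19 -9 0 0 0 0 65"

```text
t: 22.75
position: [349.9, 282.5, 132.1]
eef_rot: [[-0.831, 0.556, 0.001], [0.556, 0.831, 0.001], [-0.001, 0.001, -1.0]]
ft_force: [-0.2, -0.1, -0.9]
gripper_width: 64.8
grip_force: 0.0
```

```bash
python3 - <<'E'
from h import *
togo([351.2,282.1,28],56.1)
lid('w8',(351.2,282.1))
E
```

```text
pos [349.9 282.5 132.1] yaw 56.25 j6 -30.30640862632499 tool shift [ -1.2   0.3 104.1] az 0.0026554782812851082 F [-0.2 -0.1 -0.9] grip 64.84387249459373 0.0
guess px 319.71894619666233 208.42331519811543 r 26.542214789462122
[318.5 206.5  26.8] [349.5 282.2  56. ]
[314.5 192.5  27.3] [338.9 285.7  56. ]
[323.5 191.5  28.4] [341.9 291.6  56. ]
```

Lid matched at (349.9, 282.2).

Emit:
jog_arm --pt "0 0 30 0 0 0 62" --pt "0 0 60 0 0 0 62" --pt "0 0 90 0 0 0 62" --pt "0 0 103 0 0 0 62" --pt "0 0 103 0 0 0 62"

```text
t: 23.22
position: [349.3, 280.5, 25.5]
eef_rot: [[-0.83, 0.558, -0.006], [0.558, 0.83, -0.003], [0.003, -0.006, -1.0]]
ft_force: [0.1, -0.2, -0.2]
gripper_width: 62.1
grip_force: 0.0
```

Emit:
jog_arm --pt "0 0 0 0 0 0 30" --pt "0 0 0 0 0 0 30" --pt "0 0 0 0 0 0 30" --pt "0 0 0 0 0 0 30" --pt "0 0 0 0 0 0 30"

```text
t: 23.63
position: [351.9, 282.6, 30.3]
eef_rot: [[-0.831, 0.557, 0.004], [0.557, 0.831, 0.002], [-0.002, 0.003, -1.0]]
ft_force: [1.7, -0.2, 0.9]
gripper_width: 37.7
grip_force: 45.4
```

Emit:
jog_arm --pt "0 0 0 0 0 0 30" --pt "0 0 -30 0 0 0 30" --pt "0 0 -60 0 0 0 30" --pt "0 0 -90 0 0 0 30" --pt "0 0 -110 0 0 0 30"

```text
t: 24.05
position: [350.6, 282.4, 141.4]
eef_rot: [[-0.831, 0.557, 0.002], [0.557, 0.831, 0.001], [-0.001, 0.002, -1.0]]
ft_force: [0.4, 0.7, -2.7]
gripper_width: 37.8
grip_force: 46.6
```

```bash
python3 - <<'E'
from h import *
togo(car(0,-9,140),56.1)
E
```

```text
pos [350.6 282.4 141.4] yaw 56.16 j6 -30.29038022314058 tool shift [-179.6   95.8    1.7] az 0.0010796006229999583 F [ 0.4  0.7 -2.7] grip 37.77986384065884 46.57291978597641
```

Emit:
jog_arm --pt "-34 18 0 0 0 0 30" --pt "-68 36 0 0 0 0 30" --pt "-102 54 0 0 0 0 30" --pt "-136 72 0 0 0 0 30" --pt "-168 89 0 0 0 0 30"

```text
t: 24.47
position: [540.6, 261.9, 138.2]
eef_rot: [[-0.83, 0.557, -0.002], [0.557, 0.83, -0.0], [0.001, -0.001, -1.0]]
ft_force: [-0.1, 0.2, -2.7]
gripper_width: 37.5
grip_force: 46.6
```

Emit:
jog_arm --pt "-9 5 20 0 0 0 30" --pt "-9 5 45 0 0 0 30" --pt "-9 5 58 0 0 0 30" --pt "-9 5 58 0 0 0 30" --pt "-9 5 58 0 0 0 30"

```text
t: 24.88
position: [547.9, 261.4, 79.3]
eef_rot: [[-0.831, 0.557, -0.004], [0.557, 0.831, -0.001], [0.003, -0.003, -1.0]]
ft_force: [0.3, 0.0, -2.8]
gripper_width: 37.4
grip_force: 46.5
```

```bash
python3 - <<'E'
from h import *
togo(car(0,-9,42),56.1)
E
```

```text
pos [547.9 261.4  79.3] yaw 56.18 j6 -40.25198398499308 tool shift [-4.2  3.5 37.3] az 0.0013385455957075714 F [ 0.3  0.  -2.8] grip 37.41044320651353 46.48144282400608
```

Emit:
jog_arm --pt "-1.5 1.7 12 0 0 0 30" --pt "-1.5 1.7 22 0 0 0 30" --pt "-1.5 1.7 30 0 0 0 30" --pt "-1.5 1.7 36 0 0 0 30" --pt "-1.5 1.7 36 0 0 0 30"

```text
t: 25.3
position: [550.6, 261.8, 43.0]
eef_rot: [[-0.831, 0.557, -0.003], [0.557, 0.831, -0.001], [0.002, -0.003, -1.0]]
ft_force: [-1.2, -1.1, -3.5]
gripper_width: 37.8
grip_force: 46.5
```

Emit:
jog_arm --pt "0 0 1 0 0 0 30" --pt "0 0 2 0 0 0 30" --pt "0 0 2 0 0 0 30" --pt "0 0 2 0 0 0 30"

```text
t: 25.63
position: [552.4, 262.2, 43.4]
eef_rot: [[-0.831, 0.557, 0.001], [0.557, 0.831, 0.0], [-0.001, 0.001, -1.0]]
ft_force: [1.0, -0.4, -2.9]
gripper_width: 37.7
grip_force: 46.5
```

```bash
python3 - <<'E'
from h import *
togo(car(0,-9,42),56.1)
E
```

```text
pos [552.4 262.2  43.4] yaw 56.15 j6 -40.257574219148715 tool shift [-0.8  0.2  1.4] az 0.0008801970679026126 F [ 1.  -0.4 -2.9] grip 37.72978885543786 46.51226654648781
```

Emit:
jog_arm --pt "0 0 1 0 0 0 30" --pt "0 0 2 0 0 0 30" --pt "0 0 2 0 0 0 30" --pt "0 0 2 0 0 0 30"

```text
t: 25.97
position: [552.7, 262.1, 42.3]
eef_rot: [[-0.831, 0.557, 0.001], [0.557, 0.831, 0.0], [-0.001, 0.001, -1.0]]
ft_force: [-2.6, -1.1, 5.0]
gripper_width: 37.7
grip_force: 47.2
```

```bash
python3 - <<'E'
from h import *
togo([403.9,160.5,130],56.1)
E
```

```text
pos [552.7 262.1  42.3] yaw 56.16 j6 -40.259552686168796 tool shift [  66.9 -167.2  -87.9] az 0.0009826732364418976 F [-2.6 -1.1  5. ] grip 37.71707730964309 47.19885282218456
```

Emit:
jog_arm --pt "0 0 0 0 0 0 55" --pt "0 0 0 0 0 0 58" --pt "0 0 -30 0 0 0 60" --pt "0 0 -65 0 0 0 60" --pt "5 -20 -90 0 0 0 65"

```text
t: 26.38
position: [539.4, 249.7, 133.6]
eef_rot: [[-0.831, 0.556, 0.005], [0.556, 0.831, 0.002], [-0.003, 0.005, -1.0]]
ft_force: [0.4, 0.1, 2.2]
gripper_width: 64.8
grip_force: 0.0
```

Emit:
jog_arm --pt "14 -35 0 0 0 0 65" --pt "28 -70 0 0 0 0 65" --pt "42 -105 0 0 0 0 65" --pt "56 -136 0 0 0 0 65" --pt "61 -146 0 0 0 0 65"

```text
t: 26.8
position: [400.6, 159.6, 129.3]
eef_rot: [[-0.83, 0.557, -0.003], [0.557, 0.83, -0.001], [0.002, -0.002, -1.0]]
ft_force: [-0.1, 0.4, -0.1]
gripper_width: 65.2
grip_force: 0.0
```

Emit:
jog_arm --pt "0 0 0 0 0 0 65" --pt "0 0 0 0 0 0 65" --pt "0 0 0 0 0 0 65"

```text
t: 27.05
position: [405.9, 161.3, 131.5]
eef_rot: [[-0.83, 0.557, 0.002], [0.557, 0.83, 0.001], [-0.001, 0.002, -1.0]]
ft_force: [-0.1, -0.2, -0.0]
gripper_width: 64.8
grip_force: 0.0
```

```bash
python3 - <<'E'
from h import *
togo([403.9,160.5,28],56.1)
lid('w9',(403.9,160.5))
E
```

```text
pos [405.9 161.3 131.5] yaw 56.15 j6 -47.841987435171276 tool shift [  1.4  -2.  103.5] az 0.000834517833110679 F [-0.1 -0.2 -0. ] grip 64.83891015749874 0.0
guess px 316.63042068198746 205.40973007780252 r 26.689840661553983
[311.5 204.5  26. ] [401.2 157.8  56. ]
[317.5 192.5  27.3] [396.1 166.5  56. ]
[309.5 189.5  24.6] [391. 163.  56.]
```

Emit:
jog_arm --pt "1.5 -3.3 30 0 0 0 62" --pt "1.5 -3.3 60 0 0 0 62" --pt "1.5 -3.3 90 0 0 0 62" --pt "1.5 -3.3 103 0 0 0 62" --pt "1.5 -3.3 103 0 0 0 62"

```text
t: 27.52
position: [399.5, 159.0, 24.4]
eef_rot: [[-0.831, 0.557, -0.008], [0.557, 0.831, -0.001], [0.006, -0.005, -1.0]]
ft_force: [-0.7, 0.6, -1.0]
gripper_width: 61.6
grip_force: 0.0
```

Emit:
jog_arm --pt "0 0 0 0 0 0 30" --pt "0 0 0 0 0 0 30" --pt "0 0 0 0 0 0 30" --pt "0 0 0 0 0 0 30" --pt "0 0 0 0 0 0 30"

```text
t: 27.93
position: [403.0, 159.4, 29.1]
eef_rot: [[-0.83, 0.557, 0.004], [0.557, 0.83, 0.001], [-0.003, 0.003, -1.0]]
ft_force: [0.7, 0.7, -0.3]
gripper_width: 37.8
grip_force: 45.4
```

Emit:
jog_arm --pt "0 0 0 0 0 0 30" --pt "0 0 -30 0 0 0 30" --pt "0 0 -60 0 0 0 30" --pt "0 0 -65 0 0 0 30" --pt "0 0 -65 0 0 0 30"

```text
t: 28.35
position: [403.3, 159.3, 95.0]
eef_rot: [[-0.831, 0.557, 0.005], [0.557, 0.831, 0.001], [-0.004, 0.004, -1.0]]
ft_force: [-0.3, 0.0, -4.4]
gripper_width: 37.6
grip_force: 46.8
```

```bash
python3 - <<'E'
from h import *
togo(car(0,33.5,90),56.1)
E
```

```text
pos [403.3 159.3  95. ] yaw 56.15 j6 -48.050251487200214 tool shift [-24.8 168.7   5.7] az 0.0009448389274667599 F [-0.3  0.  -4.4] grip 37.59967834584149 46.786277666687965
```

Emit:
jog_arm --pt "-10 36 0 0 0 0 30" --pt "-20 72 0 0 0 0 30" --pt "-24 108 0 0 0 0 30" --pt "-24 144 0 0 0 0 30" --pt "-24 166 0 0 0 0 30"

```text
t: 28.77
position: [514.5, 285.4, 90.2]
eef_rot: [[-0.831, 0.557, -0.002], [0.557, 0.831, -0.0], [0.002, -0.001, -1.0]]
ft_force: [0.2, 0.1, -2.1]
gripper_width: 38.0
grip_force: 46.9
```

Emit:
jog_arm --pt "0 0 10 0 0 0 30" --pt "0 0 12 0 0 0 30" --pt "0 0 12 0 0 0 30" --pt "0 0 12 0 0 0 30" --pt "0 0 12 0 0 0 30"

```text
t: 29.18
position: [513.1, 282.6, 80.2]
eef_rot: [[-0.83, 0.558, -0.002], [0.558, 0.83, -0.001], [0.001, -0.001, -1.0]]
ft_force: [-0.7, -0.3, -2.4]
gripper_width: 37.7
grip_force: 46.9
```

```bash
python3 - <<'E'
from h import *
togo(car(0,33.5,41),56.1)
E
```

```text
pos [513.1 282.6  80.2] yaw 56.1 j6 -37.17117129397741 tool shift [-2.4  5.3 39.2] az 5.37737011151964e-05 F [-0.7 -0.3 -2.4] grip 37.66956049749251 46.887144818902016
```

Emit:
jog_arm --pt "-1 3.7 10 0 0 0 30" --pt "-1 3.7 14 0 0 0 30" --pt "-1 3.7 14 0 0 0 30" --pt "-1 3.7 14 0 0 0 30" --pt "-1 3.7 14 0 0 0 30"

```text
t: 29.6
position: [517.0, 286.0, 66.9]
eef_rot: [[-0.83, 0.557, -0.0], [0.557, 0.83, -0.0], [-0.0, -0.0, -1.0]]
ft_force: [0.6, -1.1, -2.3]
gripper_width: 38.1
grip_force: 46.9
```

```bash
python3 - <<'E'
from h import *
togo(car(0,34,41),56.1)
E
```

```text
pos [517.  286.   66.9] yaw 56.14 j6 -37.02385449551057 tool shift [-0.5  0.2 25.9] az 0.0007786463700433524 F [ 0.6 -1.1 -2.3] grip 38.137816472190046 46.90075680613518
```

Emit:
jog_arm --pt "0 0.2 8 0 0 0 30" --pt "0 0.2 16 0 0 0 30" --pt "0 0.2 23 0 0 0 30" --pt "0 0.2 25 0 0 0 30" --pt "0 0.2 25 0 0 0 30"

```text
t: 30.02
position: [516.8, 286.1, 41.4]
eef_rot: [[-0.831, 0.557, -0.001], [0.557, 0.831, -0.001], [0.001, -0.001, -1.0]]
ft_force: [-0.2, 0.3, -3.5]
gripper_width: 37.8
grip_force: 46.8
```

Emit:
jog_arm --pt "0 0 1 0 0 0 30" --pt "0 0 1.5 0 0 0 30" --pt "0 0 1.5 0 0 0 30" --pt "0 0 1.5 0 0 0 30"

```text
t: 30.35
position: [517.1, 286.1, 41.2]
eef_rot: [[-0.831, 0.557, -0.0], [0.557, 0.831, -0.001], [0.0, -0.001, -1.0]]
ft_force: [-3.7, -2.8, 5.2]
gripper_width: 37.6
grip_force: 47.6
```

Emit:
jog_arm --pt "0 0 0 0 0 0 55" --pt "0 0 0 0 0 0 58" --pt "0 0 -30 0 0 0 60" --pt "0 0 -65 0 0 0 60" --pt "0 0 -100 0 0 0.1 60"

```text
t: 30.77
position: [516.5, 286.2, 140.3]
eef_rot: [[-0.77, 0.638, -0.002], [0.638, 0.77, -0.0], [0.001, -0.001, -1.0]]
ft_force: [0.9, 0.7, -0.2]
gripper_width: 60.1
grip_force: 0.0
```

```bash
python3 - <<'E'
from h import *
togo(car(-26,88.5,140),0)
im,p=snap('wrist','w10'); cv2.imwrite('pics/w10v.png',np.clip(im*1.5,0,255).astype(np.uint8)[:,:,::-1])
snap('side','side1');snap('scene','scene1')
im2=cv2.imread('pics/scene1.png')[150:300,210:430]
cv2.imwrite('pics/s1v.png',cv2.resize(im2,None,fx=3.6,fy=3.6,interpolation=cv2.INTER_CUBIC))
E
```

```text
pos [516.5 286.2 140.3] yaw 50.33 j6 -31.19722830114961 tool shift [ 50.7 -31.    0.3] az 0.8784168538460803 F [ 0.9  0.7 -0.2] grip 60.074344081973834 0.0
```

View pics/s1v.png

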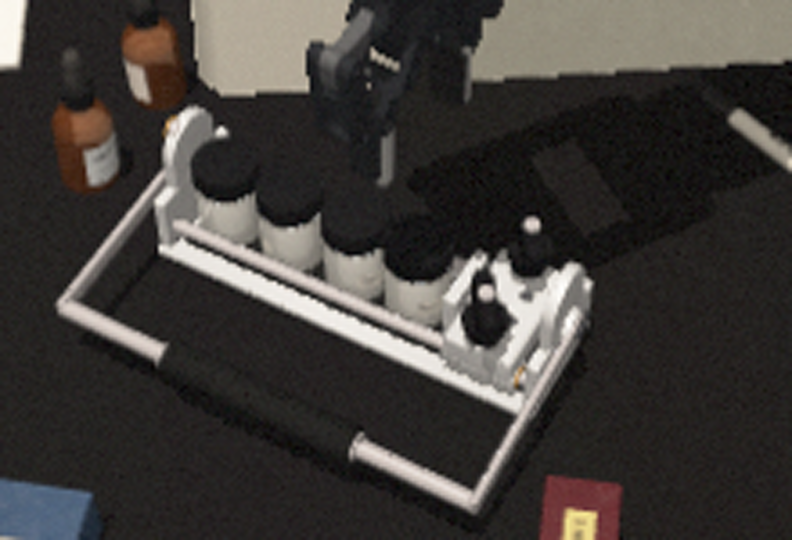

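Emit:
jog_arm --pt "10 -6 0 0 0 0.12 50" --pt "20 -12 0 0 0 0.24 40" --pt "30 -18 0 0 0 0.36 36" --pt "40 -25 0 0 0 0.48 36" --pt "50.5 -31 0 0 0 0.6 36"

```text
t: 31.33
position: [457.0, 294.2, 138.5]
eef_rot: [[-0.271, 0.963, -0.002], [0.963, 0.271, -0.001], [-0.0, -0.002, -1.0]]
ft_force: [-0.1, 1.4, -0.0]
gripper_width: 36.2
grip_force: 0.0
```

Emit:
jog_arm --pt "0 0 0 0 0 0.12 36" --pt "0 0 0 0 0 0.24 36" --pt "0 0 0 0 0 0.278 36" --pt "0 0 0 0 0 0.278 36" --pt "0 0 0 0 0 0.278 36"

```text
t: 31.75
position: [457.8, 294.3, 139.1]
eef_rot: [[-0.004, 1.0, -0.002], [1.0, 0.004, -0.001], [-0.001, -0.002, -1.0]]
ft_force: [0.4, -0.0, 0.0]
gripper_width: 35.8
grip_force: 0.0
```

```bash
python3 - <<'E'
from h import *
togo(car(-26,88.5,66),0)
im,p=snap('wrist','w11'); 
# white dot tops: find bright small round blobs near predictions
for x in (-26,27):
    u,v=proj(p,car(x,88.5,88)); a=im[int(v)-18:int(v)+18,int(u)-18:int(u)+18].max(2)
    m=(a>150).astype(np.uint8); n,l,s,c=cv2.connectedComponentsWithStats(m)
    print(u,v,[(s[i,2:],c[i]+[int(u)-18,int(v)-18]) for i in range(1,n) if s[i,4]>15])
E
```

```text
pos [457.8 294.3 139.1] yaw 0.21 j6 21.841966055603535 tool shift [ 0.4  0.1 73.1] az 0.0035975825418886435 F [ 0.4 -0.   0. ] grip 35.7774680779866 0.0
319.24031585470834 217.80404095213666 [(array([ 4, 21, 36], dtype=int32), array([335.3, 209.4])), (array([ 14,  13, 148], dtype=int32), array([318.7, 218.1]))]
367.39849131871733 151.3849437873133 [(array([ 12,  27, 167], dtype=int32), array([380.2, 156.6])), (array([ 15,  15, 180], dtype=int32), array([366.3, 153.1])), (array([ 4,  7, 20], dtype=int32), array([350.2, 165.8]))]
```

Emit:
jog_arm --pt "0 0 30 0 0 0 30" --pt "0 0 55 0 0 0 30" --pt "0 0 70 0 0 0 30" --pt "0 0 70 0 0 0 30" --pt "0 0 70 0 0 0 5" --squeeze 60

```text
t: 32.22
position: [457.7, 294.2, 69.4]
eef_rot: [[-0.003, 1.0, -0.002], [1.0, 0.003, -0.001], [-0.001, -0.002, -1.0]]
ft_force: [0.8, 0.3, -0.2]
gripper_width: 19.2
grip_force: 0.0
```

Emit:
jog_arm --pt "0 0 0 0 0 0 5" --pt "0 0 0 0 0 0 5" --pt "0 0 0 0 0 0 5" --pt "0 0 0 0 0 0 5" --pt "0 0 0 0 0 0 5"

```text
t: 32.63
position: [458.4, 294.4, 70.9]
eef_rot: [[-0.002, 1.0, 0.0], [1.0, 0.002, -0.0], [-0.0, 0.0, -1.0]]
ft_force: [-1.1, -2.8, -1.3]
gripper_width: 10.4
grip_force: 61.9
```

```bash
python3 - <<'E'
from h import *
o=manip.get_obs();P=o['position'];print(tocar(P)); togo(P-18*Y)
E
```

```text
[-25.9  87.8  70.9]
pos [458.4 294.4  70.9] yaw 0.13 j6 21.93315781817751 tool shift [-10.1  14.9   0. ] az None F [-1.1 -2.8 -1.3] grip 10.353481309216733 61.91790819168091
```

Emit:
jog_arm --pt "-2.2 3.3 0 0 0 0 5" --pt "-4.5 6.6 0 0 0 0 5" --pt "-6.7 10 0 0 0 0 5" --pt "-7.8 11.6 0 0 0 0 5" --pt "-7.8 11.6 0 0 0 0 5"

```text
t: 33.05
position: [469.7, 286.7, 70.8]
eef_rot: [[-0.001, 1.0, -0.002], [1.0, 0.001, 0.0], [0.0, -0.002, -1.0]]
ft_force: [-5.8, -1.2, 1.9]
gripper_width: 10.0
grip_force: 62.4
```

Emit:
jog_arm --pt "-1 1.5 0 0 0 0 5" --pt "-1.7 2.5 0 0 0 0 5" --pt "-1.7 2.5 0 0 0 0 5"

```text
t: 33.3
position: [471.7, 285.4, 70.8]
eef_rot: [[-0.001, 1.0, -0.003], [1.0, 0.001, 0.001], [0.001, -0.003, -1.0]]
ft_force: [-5.9, 0.3, 3.2]
gripper_width: 10.5
grip_force: 62.5
```

```bash
cat >> h.py <<'E'
def st():
    o=manip.get_obs();P=o['position'];F=o['ft_force'];print('car',tocar(P),'Fcar',F@X,F@Y,F[2],'T',o['ft_torque'],'w',o['gripper_width'],'t',o['t'])
E
python3 -c "from h import *;st()"
```

```text
car [-25.9  71.8  70.8] Fcar -3.054456545451724 5.023881831979829 3.2207153859891666 T [ 0.1  1.  -0. ] w 10.501898607680255 t 33.3
```

Emit:
jog_arm --pt "-0.6 0.8 0 0 0 0 5" --pt "-1.1 1.7 0 0 0 0 5" --pt "-1.1 1.7 0 0 0 0 5" --pt "-1.1 1.7 0 0 0 0 5"

```text
t: 33.63
position: [472.2, 285.0, 70.8]
eef_rot: [[-0.001, 1.0, -0.006], [1.0, 0.001, 0.002], [0.002, -0.006, -1.0]]
ft_force: [-9.9, 2.4, 5.1]
gripper_width: 10.4
grip_force: 62.7
```

```bash
python3 -c "from h import *;st()"
```

```text
car [-26.   71.1  70.8] Fcar -3.528033553862155 9.506689940616136 5.110400390254352 T [ 0.4  1.5 -0. ] w 10.39157182676652 t 33.6333
```

Emit:
jog_arm --pt "-0.6 0.8 0 0 0 0 5" --pt "-1.1 1.7 0 0 0 0 5" --pt "-1.1 1.7 0 0 0 0 5" --pt "-1.1 1.7 0 0 0 0 5"

```text
t: 33.97
position: [472.6, 284.7, 70.8]
eef_rot: [[-0.001, 1.0, -0.009], [1.0, 0.001, 0.003], [0.003, -0.009, -1.0]]
ft_force: [-12.8, 4.9, 6.0]
gripper_width: 10.0
grip_force: 63.0
```

```bash
python3 -c "from h import *;st()"
```

```text
car [-26.   70.6  70.8] Fcar -3.063539965764485 13.422896019023941 5.969126726935483 T [ 0.8  2.1 -0. ] w 9.98213467497163 t 33.9667
```

Emit:
jog_arm --pt "0 0 0 0 0 0.12 5" --pt "0 0 0 0 0 0.24 5" --pt "0 0 0 0 0 0.36 5" --pt "0 0 0 0 0 0.48 5" --pt "0 0 0 0 0 0.6 5"

```text
t: 34.38
position: [473.0, 284.5, 70.8]
eef_rot: [[0.568, 0.823, -0.008], [0.823, -0.568, 0.003], [-0.002, -0.008, -1.0]]
ft_force: [-11.1, 4.5, 6.1]
gripper_width: 10.2
grip_force: 62.9
```

Emit:
jog_arm --pt "0 0 0 0 0 0.12 5" --pt "0 0 0 0 0 0.24 5" --pt "0 0 0 0 0 0.36 5" --pt "0 0 0 0 0 0.48 5" --pt "0 0 0 0 0 0.6 5"

```text
t: 34.8
position: [473.3, 284.2, 70.8]
eef_rot: [[0.933, 0.359, -0.007], [0.359, -0.933, 0.002], [-0.006, -0.004, -1.0]]
ft_force: [-11.6, 3.1, 6.4]
gripper_width: 10.3
grip_force: 62.9
```

Emit:
jog_arm --pt "0 0 0 0 0 0.12 5" --pt "0 0 0 0 0 0.24 5" --pt "0 0 0 0 0 0.36 5" --pt "0 0 0 0 0 0.48 5" --pt "0 0 0 0 0 0.6 5"

```text
t: 35.22
position: [473.3, 283.7, 70.8]
eef_rot: [[0.973, -0.231, -0.008], [-0.231, -0.973, 0.001], [-0.008, 0.001, -1.0]]
ft_force: [-11.2, 2.0, 6.6]
gripper_width: 10.4
grip_force: 63.0
```

Emit:
jog_arm --pt "0 0 0 0 0 0.12 5" --pt "0 0 0 0 0 0.24 5" --pt "0 0 0 0 0 0.34 5" --pt "0 0 0 0 0 0.34 5"

```text
t: 35.55
position: [473.1, 283.5, 70.8]
eef_rot: [[0.841, -0.541, -0.008], [-0.541, -0.841, 0.0], [-0.007, 0.004, -1.0]]
ft_force: [-11.7, 0.2, 7.2]
gripper_width: 10.2
grip_force: 63.1
```

```bash
python3 -c "from h import *;st();togo([0,0,0],56.1-180)"
```

```text
car [-26.7  69.5  70.8] Fcar -6.382358926568273 9.861079084047716 7.2095178913170574 T [ 0.   1.8 -0.1] w 10.233885856646175 t 35.55
pos [473.1 283.5  70.8] yaw -122.72 j6 142.89545098331843 tool shift [-244.3  493.9   74.7] az 0.020606812593668648 F [-11.7   0.2   7.2] grip 10.233885856646175 63.06164860725403
```

Emit:
jog_arm --pt "0 0 0 0 0 0.03 5" --pt "0 0 0 0 0 0.03 5" --pt "0 0 0 0 0 0.02 36" --pt "0 0 0 0 0 0.02 36" --pt "0 0 -30 0 0 0.02 36"

```text
t: 35.97
position: [473.3, 281.5, 95.6]
eef_rot: [[0.832, -0.554, -0.008], [-0.554, -0.832, -0.003], [-0.005, 0.007, -1.0]]
ft_force: [-0.7, -1.2, -0.3]
gripper_width: 36.1
grip_force: 0.0
```

Emit:
jog_arm --pt "0 0 -30 0 0 -0.12 36" --pt "0 0 -40 0 0 -0.24 36" --pt "0 0 -40 0 0 -0.36 36" --pt "0 0 -40 0 0 -0.48 36" --pt "0 0 -40 0 0 -0.6 36"

```text
t: 36.38
position: [477.9, 283.1, 142.1]
eef_rot: [[1.0, 0.018, 0.005], [0.018, -1.0, 0.002], [0.005, -0.002, -1.0]]
ft_force: [-0.1, 0.0, 0.6]
gripper_width: 36.1
grip_force: 0.0
```

Emit:
jog_arm --pt "0 0 0 0 0 -0.12 36" --pt "0 0 0 0 0 -0.24 36" --pt "0 0 0 0 0 -0.36 36" --pt "0 0 0 0 0 -0.48 36" --pt "0 0 0 0 0 -0.6 36"

```text
t: 36.8
position: [477.7, 283.0, 141.4]
eef_rot: [[0.815, 0.58, 0.004], [0.58, -0.815, 0.001], [0.004, 0.001, -1.0]]
ft_force: [0.5, 0.5, 0.2]
gripper_width: 35.8
grip_force: 0.0
```

Emit:
jog_arm --pt "0 0 0 0 0 -0.12 36" --pt "0 0 0 0 0 -0.24 36" --pt "0 0 0 0 0 -0.36 36" --pt "0 0 0 0 0 -0.48 36" --pt "0 0 0 0 0 -0.6 36"

```text
t: 37.22
position: [477.7, 283.0, 141.5]
eef_rot: [[0.345, 0.938, 0.004], [0.939, -0.345, 0.001], [0.003, 0.003, -1.0]]
ft_force: [-0.7, 0.4, 0.1]
gripper_width: 35.5
grip_force: 0.0
```

Emit:
jog_arm --pt "0 0 0 0 0 -0.12 36" --pt "0 0 0 0 0 -0.24 36" --pt "0 0 0 0 0 -0.36 36" --pt "0 0 0 0 0 -0.36 36" --pt "0 0 0 0 0 -0.36 36"

```text
t: 37.63
position: [477.1, 283.0, 141.2]
eef_rot: [[0.002, 1.0, 0.003], [1.0, -0.002, 0.001], [0.001, 0.003, -1.0]]
ft_force: [0.6, 0.9, -0.6]
gripper_width: 35.9
grip_force: 0.0
```

```bash
python3 -c "from h import *;st();togo(car(27,70.5,140),0)"
```

```text
car [-25.   65.9 141.2] Fcar 1.0376259161817987 0.029968437026445856 -0.5722578219916308 T [0. 0. 0.] w 35.88188533026417 t 37.6333
pos [477.1 283.  141.2] yaw -0.09 j6 20.280229068979104 tool shift [45.7 25.1  1.3] az -0.001508813823694652 F [ 0.6  0.9 -0.6] grip 35.88188533026417 0.0
```

Emit:
jog_arm --pt "22 12 0 0 0 0 36" --pt "45.5 25 0 0 0 0 36" --pt "45.5 25 0 0 0 0 36" --pt "45.5 25 0 0 0 0 36"

```text
t: 37.97
position: [501.6, 329.1, 140.6]
eef_rot: [[-0.001, 1.0, 0.001], [1.0, 0.001, 0.0], [0.0, 0.001, -1.0]]
ft_force: [0.1, -0.6, 0.2]
gripper_width: 35.8
grip_force: 0.0
```

```bash
python3 - <<'E'
from h import *
st();togo(car(27,70.5,70),0)
im,p=snap('wrist','w12'); 
for x in (-26,27):
    u,v=proj(p,car(x,70.5,88)); a=im[int(v)-18:int(v)+18,int(u)-18:int(u)+18].max(2)
    m=(a>150).astype(np.uint8); n,l,s,c=cv2.connectedComponentsWithStats(m)
    print(u,v,[(s[i,2:],c[i]+[int(u)-18,int(v)-18],tocar(onz(p,*(c[i]+[int(u)-18,int(v)-18]),88))) for i in range(1,n) if s[i,4]>15])
E
```

```text
car [ 27.   71.3 140.6] Fcar -0.454259426575378 -0.4650556604014203 0.19316045087987105 T [-0.  0. -0.] w 35.84079673172238 t 37.9667
pos [501.6 329.1 140.6] yaw 0.05 j6 23.545376520010617 tool shift [-0.5  0.6 70.6] az 0.0008631245666071641 F [ 0.1 -0.6  0.2] grip 35.84079673172238 0.0
277.9496866040421 276.50327044037 [(array([ 8,  9, 48], dtype=int32), array([263.4, 280.2]), array([-34.3,  77.5,  88. ]))]
320.00902584814725 218.13496277224087 [(array([ 11,  36, 238], dtype=int32), array([333.3, 222.2]), array([29.6, 61.5, 88. ])), (array([ 15,  14, 162], dtype=int32), array([318.4, 218.3]), array([26.3, 71.3, 88. ])), (array([  8,  19, 131], dtype=int32), array([305.2, 227.2]), array([16.1, 75.1, 88. ]))]
```

Emit:
jog_arm --pt "0 0 30 0 0 0 30" --pt "0 0 55 0 0 0 30" --pt "0 0 71 0 0 0 30" --pt "0 0 71 0 0 0 30" --pt "0 0 71 0 0 0 5"

```text
t: 38.43
position: [500.3, 327.6, 69.2]
eef_rot: [[-0.001, 1.0, -0.002], [1.0, 0.001, -0.001], [-0.001, -0.002, -1.0]]
ft_force: [-0.8, -0.9, 0.3]
gripper_width: 18.8
grip_force: 0.0
```

Emit:
jog_arm --pt "0 0 0 0 0 0 5" --pt "0 0 0 0 0 0 5" --pt "0 0 0 0 0 0 5" --pt "0 0 0 0 0 0 5" --pt "0 0 0 0 0 0 5"

```text
t: 38.85
position: [501.3, 328.2, 70.3]
eef_rot: [[-0.002, 1.0, 0.001], [1.0, 0.002, -0.0], [-0.0, 0.001, -1.0]]
ft_force: [1.6, -1.5, 0.2]
gripper_width: 10.2
grip_force: 62.8
```

Emit:
jog_arm --pt "0 0 0 0 0 0.12 5" --pt "0 0 0 0 0 0.24 5" --pt "0 0 0 0 0 0.36 5" --pt "0 0 0 0 0 0.48 5" --pt "0 0 0 0 0 0.6 5"

```text
t: 39.27
position: [501.4, 328.2, 70.3]
eef_rot: [[0.567, 0.824, 0.001], [0.824, -0.567, -0.001], [0.0, 0.001, -1.0]]
ft_force: [1.8, -2.1, -0.6]
gripper_width: 10.0
grip_force: 62.9
```

Emit:
jog_arm --pt "0 0 0 0 0 0.12 5" --pt "0 0 0 0 0 0.24 5" --pt "0 0 0 0 0 0.36 5" --pt "0 0 0 0 0 0.48 5" --pt "0 0 0 0 0 0.6 5"

```text
t: 39.68
position: [501.4, 328.3, 70.4]
eef_rot: [[0.933, 0.36, 0.001], [0.36, -0.933, -0.0], [0.001, 0.001, -1.0]]
ft_force: [1.1, -3.2, 0.4]
gripper_width: 10.4
grip_force: 62.9
```

Emit:
jog_arm --pt "0 0 0 0 0 0.12 5" --pt "0 0 0 0 0 0.24 5" --pt "0 0 0 0 0 0.36 5" --pt "0 0 0 0 0 0.48 5" --pt "0 0 0 0 0 0.6 5"

```text
t: 40.1
position: [501.4, 328.3, 70.4]
eef_rot: [[0.973, -0.23, 0.002], [-0.23, -0.973, -0.0], [0.002, 0.0, -1.0]]
ft_force: [0.8, -2.3, 1.3]
gripper_width: 9.9
grip_force: 62.9
```

Emit:
jog_arm --pt "0 0 0 0 0 0.12 5" --pt "0 0 0 0 0 0.24 5" --pt "0 0 0 0 0 0.36 5" --pt "0 0 0 0 0 0.38 5" --pt "0 0 0 0 0 0.38 5"

```text
t: 40.52
position: [501.5, 328.4, 70.4]
eef_rot: [[0.823, -0.568, 0.002], [-0.568, -0.823, -0.0], [0.002, -0.001, -1.0]]
ft_force: [0.8, -2.4, 1.8]
gripper_width: 10.3
grip_force: 63.1
```

```bash
python3 -c "from h import *;st();togo([0,0,0],56.1-180)"
```

```text
car [26.3 71.  70.4] Fcar -1.5740308881377016 -2.018628677545324 1.7663180366225801 T [-0.4 -0.3  0.1] w 10.258597349026365 t 40.5167
pos [501.5 328.4  70.4] yaw -124.61 j6 148.1987914820458 tool shift [-226.4  555.1   69.6] az -0.01239233308750999 F [ 0.8 -2.4  1.8] grip 10.258597349026365 63.1033730506897
```

Emit:
jog_arm --pt "0 0 0 0 0 0.01 36" --pt "0 0 0 0 0 0.01 45" --pt "0 0 -35 0 0 0.01 50" --pt "0 0 -65 0 0 0.01 50" --pt "0 0 -65 0 0 0.01 50"

```text
t: 40.93
position: [504.3, 330.7, 141.5]
eef_rot: [[0.816, -0.578, 0.01], [-0.578, -0.816, 0.006], [0.005, -0.011, -1.0]]
ft_force: [2.1, 0.0, 1.2]
gripper_width: 50.1
grip_force: 0.0
```

Emit:
jog_arm --pt "24 -29 0 0 0 0 50" --pt "48 -58 0 0 0 0 50" --pt "71 -88 0 0 0 0 50" --pt "71 -88 0 0 0 0 50" --pt "71 -88 0 0 0 0 50"

```text
t: 41.35
position: [610.3, 359.4, 132.6]
eef_rot: [[0.815, -0.579, -0.002], [-0.579, -0.815, 0.0], [-0.002, 0.001, -1.0]]
ft_force: [-0.6, -0.6, 0.2]
gripper_width: 49.9
grip_force: 0.0
```

```bash
python3 - <<'E'
from h import *
im,p=load('w1')
print('sleeve',tocar(onz(p,430*.8,112*.8,38)),tocar(onz(p,515*.8,175*.8,38)))
print('bluebox',[tocar(onz(p,u*.8,v*.8,60)) for u,v in((540,102),(615,120),(575,0))])
st();togo(car(114,0,19),56.1-180)
im,p=snap('wrist','w13'); print([proj(p,car(114,y,38)) for y in(-58,0,58)])
cv2.imwrite('pics/w13v.png',np.clip(im*2.,0,255).astype(np.uint8)[:,:,::-1])
E
```

```text
sleeve [116.6  58.3  38. ] [115.1 -64.1  38. ]
bluebox [array([187.4, -30.9,  60. ]), array([ 217.6, -108.6,   60. ]), array([277.6,   1.4,  60. ])]
car [112.8  -2.  132.6] Fcar -0.8105322167947561 0.16743323675510163 0.15646248208848013 T [ 0.  -0.  -0.1] w 49.94927623404711 t 41.35
pos [610.3 359.4 132.6] yaw -125.37 j6 147.62402276964525 tool shift [ -1.8  -1.3 113.6] az -0.025592574313364487 F [-0.6 -0.6  0.2] grip 49.94927623404711 0.0
[array([313.8, 126.8]), array([316. , 201.3]), array([317.9, 266.3])]
```

View pics/w13v.png

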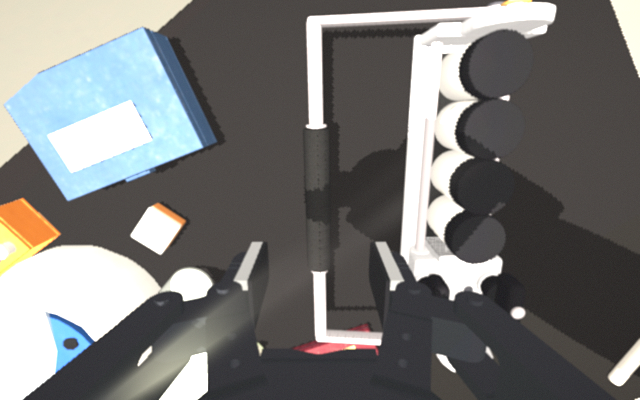

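Emit:
jog_arm --pt "5 -2 25 0 0 -0.024 42" --pt "8 -2 50 0 0 -0.024 42" --pt "8 -2 75 0 0 -0.024 42" --pt "8 -2 95 0 0 -0.024 42" --pt "8 -2 95 0 0 -0.024 42" --squeeze 40

```text
t: 41.82
position: [612.3, 354.6, 33.8]
eef_rot: [[0.829, -0.558, -0.01], [-0.558, -0.829, -0.004], [-0.006, 0.009, -1.0]]
ft_force: [-1.0, -0.0, -0.9]
gripper_width: 42.2
grip_force: 0.0
```

Emit:
jog_arm --pt "0 0 10 0 0 0 42" --pt "0 0 15 0 0 0 42" --pt "0 0 15 0 0 0 42"

```text
t: 42.07
position: [617.0, 356.2, 24.7]
eef_rot: [[0.829, -0.559, 0.0], [-0.559, -0.829, 0.0], [-0.0, -0.0, -1.0]]
ft_force: [0.3, 0.4, -0.2]
gripper_width: 41.9
grip_force: 0.0
```

Emit:
jog_arm --pt "0 0 0 0 0 0 10" --pt "0 0 0 0 0 0 10" --pt "0 0 0 0 0 0 10" --pt "0 0 0 0 0 0 10" --pt "0 0 0 0 0 0 10"

```text
t: 42.48
position: [617.5, 355.7, 26.0]
eef_rot: [[0.829, -0.559, -0.0], [-0.559, -0.829, -0.001], [0.0, 0.001, -1.0]]
ft_force: [-3.6, -4.7, 6.1]
gripper_width: 18.7
grip_force: 39.4
```

```bash
python3 -c "from h import *;st();togo(car(114,-10,19),56.1-180)"
```

```text
car [113.8 -10.1  26. ] Fcar -5.8911705642878305 0.3297973647165118 6.052327289648696 T [-0.6  0.6 -0. ] w 18.670252599060493 t 42.4833
pos [617.5 355.7  26. ] yaw -123.98 j6 145.82729099656333 tool shift [-0.1 -0.2  7. ] az -0.0014388689439675958 F [-3.6 -4.7  6.1] grip 18.670252599060493 39.44768786430359
```

Emit:
jog_arm --pt "0 0 -23 0 0 0 10" --pt "0 4.6 -45.5 0 0 0 10" --pt "0 13.5 -66.6 0 0 0 10" --pt "0 26.5 -85.6 0 0 0 10" --pt "0 42.9 -101.6 0 0 0 10"

```text
t: 42.9
position: [593.8, 320.9, 127.0]
eef_rot: [[0.829, -0.559, 0.002], [-0.559, -0.829, 0.002], [0.001, -0.003, -1.0]]
ft_force: [1.4, -1.5, -3.5]
gripper_width: 18.3
grip_force: 40.0
```

Emit:
jog_arm --pt "0 0 0 0 0 0 10" --pt "0 0 0 0 0 0 10"

```text
t: 43.07
position: [593.8, 320.8, 127.0]
eef_rot: [[0.829, -0.56, 0.003], [-0.56, -0.829, 0.002], [0.001, -0.004, -1.0]]
ft_force: [0.5, 1.2, 0.1]
gripper_width: 18.2
grip_force: 41.8
```

```bash
python3 -c "from h import *;st();togo(car(71.5,-10,128),56.1-180)"
```

```text
car [ 71.6  -9.9 127. ] Fcar 1.2125762564437836 0.26439809483840554 0.08159896830545948 T [ 0.2 -0.  -0. ] w 18.1590508525792 t 43.0667
pos [593.8 320.8 127. ] yaw -124.05 j6 143.7670822851978 tool shift [ 0.1  0.1 -1. ] az -0.0025616066088084157 F [0.5 1.2 0.1] grip 18.1590508525792 41.82241380214691
```

Following the arc exactly; finish it over the catch.

Emit:
jog_arm --pt "0 19.4 -12.4 0 0 0 10" --pt "0 40.8 -20.7 0 0 0 10" --pt "0 52 -23.2 0 0 0 10" --pt "0 63.4 -24.8 0 0 0 10" --pt "0 73 -25.2 0 0 0 10"

```text
t: 43.48
position: [552.9, 260.5, 152.5]
eef_rot: [[0.829, -0.559, 0.002], [-0.559, -0.829, 0.003], [0.0, -0.003, -1.0]]
ft_force: [8.0, 19.4, 1.7]
gripper_width: 18.6
grip_force: 42.8
```

Emit:
jog_arm --pt "0 1 0 0 0 0 10" --pt "0 2 0 0 0 0 10" --pt "0 2 0 0 0 0 10" --pt "0 2 0 0 0 0 10"

```text
t: 43.82
position: [553.1, 260.9, 152.5]
eef_rot: [[0.829, -0.56, 0.006], [-0.56, -0.829, 0.006], [0.001, -0.009, -1.0]]
ft_force: [2.5, 6.7, 2.9]
gripper_width: 18.5
grip_force: 42.4
```

```bash
python3 -c "from h import *;st()"
```

```text
car [ -0.9  -9.5 152.5] Fcar 7.012394351970206 1.6549497330728526 2.909875829536287 T [ 1.2 -0.3 -0.1] w 18.516153186716288 t 43.8167
```

Emit:
jog_arm --pt "0 -1 0 0 0 0 24" --pt "0 -1 0 0 0 0 40" --pt "0 -1 0 0 0 0 44" --pt "0 -1 -30 0 0 0 44" --pt "0 -1 -65 0 0 0 44"

```text
t: 44.23
position: [549.4, 257.8, 211.8]
eef_rot: [[0.829, -0.559, -0.01], [-0.559, -0.829, -0.004], [-0.006, 0.009, -1.0]]
ft_force: [0.8, 1.1, 0.6]
gripper_width: 44.0
grip_force: 0.0
```

Emit:
jog_arm --pt "0 0 -20 0 0 0 60" --pt "0 0 -40 0 0 0 60" --pt "0 0 -40 0 0 0 60" --pt "0 0 -40 0 0 0 60"

```text
t: 44.57
position: [552.4, 258.9, 256.8]
eef_rot: [[0.829, -0.559, 0.002], [-0.559, -0.829, 0.0], [0.001, -0.001, -1.0]]
ft_force: [0.2, 2.0, -1.8]
gripper_width: 59.9
grip_force: 0.0
```

```bash
python3 - <<'E'
from h import *
st()
a,p=snap('scene','scene2');b,q=snap('side','side2');w,r=snap('wrist','w14')
# predicted pixels of upright sleeve ends / centre, and darkness along the sleeve in both views
for im,pp in((a,p),(b,q)):
    for y in (-50,0,50):
        u,v=proj(pp,car(0,y,165)); print((round(u),round(v)),im[int(round(v)),int(round(u))],end=' ')
    for y in (-75,75): u,v=proj(pp,car(0,y,165)); print('bar',(round(u),round(v)),im[int(round(v))-3:int(round(v))+4,int(round(u))].max(1),end=' ')
    print()
E
```

```text
car [ -2.9 -10.  256.8] Fcar 1.8269021769361384 0.9542026313299452 -1.846963102399881 T [ 0.1  0.  -0. ] w 59.873937922712784 t 44.5667
(286, 166) [41 38 34] (310, 175) [24 23 23] (334, 185) [40 39 38] bar (275, 162) [201 224 222 209 175 171 181] bar (347, 190) [171 223 233 222 192 147  78] 
(284, 156) [37 36 31] (304, 163) [36 32 31] (325, 171) [34 32 33] bar (275, 152) [163 168 211 214 188 149 112] bar (336, 176) [155 216 219 198 165 133 123]
```

```bash
python3 -c "from h import *;print(manip.hand_in())"
```

```text
the job is handed in; nothing more can be done
None
```

I packed all four cans in one snug row in the bay, turned both knobs tight and swung the handle up into its catch; the job is handed in at about 45 s on the robot's clock, and the hand-in returned no verdict.

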